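# Condiments onto their coasters

### The job

Set the condiments out on their wooden coasters: one corked spice jar on each of the two small coasters, the wooden salt mill on the medium one and the lidded brass tin on the large one, each standing upright on the floor of the recess, inside the rim. Do not knock any of them over, and leave the brass jigger and the kitchen timer where they are.

Things in the scene. Friction and masses are not known exactly. Their poses are not given: they have to be found in the camera images.
- spice_jar_a: one of two equal corked spice jars (glass body filled with a dry spice, cork on top), 44 mm diameter, 92 mm tall; the straight glass body reaches from 0 to about 72 mm height, the cork (37 mm) is fixed; about 0.11 kg; grip it across the body, e.g. at 55 mm height. It may go on either small coaster. Starts upright on the worktop at any yaw. Origin: centre of the underside; z up
- spice_jar_b: one of two equal corked spice jars (glass body filled with a dry spice, cork on top), 44 mm diameter, 92 mm tall; the straight glass body reaches from 0 to about 72 mm height, the cork (37 mm) is fixed; about 0.11 kg; grip it across the body, e.g. at 55 mm height. It may go on either small coaster. Starts upright on the worktop at any yaw. Origin: centre of the underside; z up
- salt_mill: the tall wooden salt mill with a waisted body and a ball-shaped head, 58 mm greatest diameter (at the foot), 150 mm tall; the head, 50 mm diameter, reaches from 109 to 139 mm height with a small 12 mm knob on top and does not turn; about 0.18 kg; grip it across the head, at about 122 mm height. Starts upright at any yaw. Origin: centre of the underside; z up
- brass_tin: the plain round brass tin with a flat lid and a small knob, 67 mm diameter, 71 mm tall with the knob (straight wall up to 57 mm height); the lid does not come off; about 0.19 kg; grip it across the wall, at about 40 mm height. Starts upright at any yaw. Origin: centre of the underside; z up
- small_coaster_a_recess (a point): the small round turned-wood coaster (one of two equal ones), 70 mm outside diameter and 12 mm high, fixed to the worktop; a round flat recess in its top, 58 mm across and 6 mm deep, with a 6 mm wide rim. This point is the centre of the recess floor, 6 mm above the worktop; z up
- small_coaster_b_recess (a point): the small round turned-wood coaster (one of two equal ones), 70 mm outside diameter and 12 mm high, fixed to the worktop; a round flat recess in its top, 58 mm across and 6 mm deep, with a 6 mm wide rim. This point is the centre of the recess floor, 6 mm above the worktop; z up
- medium_coaster_recess (a point): the medium round turned-wood coaster, 85 mm outside diameter and 12 mm high, fixed to the worktop; a round flat recess in its top, 73 mm across and 6 mm deep, with a 6 mm wide rim. This point is the centre of the recess floor, 6 mm above the worktop; z up
- large_coaster_recess (a point): the large round turned-wood coaster, 100 mm outside diameter and 12 mm high, fixed to the worktop; a round flat recess in its top, 88 mm across and 6 mm deep, with a 6 mm wide rim. This point is the centre of the recess floor, 6 mm above the worktop; z up. (Wall cabinets hang behind the work, from 0.46 m up.)
- jigger: bystander: brass double measuring cup with a narrow waist, 43 mm diameter, 74 mm tall; loose, to be left where it stands. Origin: centre of the underside; z up
- kitchen_timer: bystander: wind-up kitchen timer, white base with marks and a stepped brass-coloured dial, 66 mm diameter, 62 mm tall; loose, to be left where it stands. Origin: centre of the underside; z up
Things that resemble listed ones, but are neither listed nor needed, are in the scene too. Leave any blue look-alike of the spice_jar_b alone.

How it is judged:
By the outcome, as a careful person would: the job done as asked, in the order asked, and still so for the second after the job is handed in, with the robot touching nothing.
It also fails if it takes over 104 s, if anything falls off the work surface, if the arm or the gripper's body presses on something with over 40 N, if the wrist force passes 120 N, or if a joint passes its speed limit or range.

### The arm

A 6-joint arm with a two-finger parallel gripper is mounted at the origin on a cart in front of the work surface, level with it; the furniture and walls round the work are solid. World frame = base frame: x ahead of the robot, y to its left, z up, the work surface at z = 0. Lengths are in m, angles in rad, forces in N, time in s.
With the tool pointing down it reaches from about 0.3 to 0.875 m from the base axis. Payload 4.2 kg.
Tool frame: the origin (TCP) lies midway between the tips of the shut fingers; the grasp point (between the pads) lies 19 mm behind it; z points along the fingers, y is the direction in which the jaws open and shut (so a half turn about z gives the same grasp; the last joint's range is limited). The gripper opens to 85 mm and grips with 20 to 120 N. Pads are 22 mm wide; open, the fingers measure 114 mm over their backs; the gripper's body (76 mm by 85 mm) begins 54 mm behind the grasp point. The pads swing forward as they close: fully open they stand 13 mm farther back than shut.
Start: joints at [1.103, 0.32, 1.565, -0, 1.257, -0.02], TCP at [0.249, 0.518, 0.231] pointing down, gripper open.
Joint ranges: [-3.11, 3.11], [-0.84, 2.01], [0.21, 2.61], [-1.34, 4.49], [0.05, 2.63], [-2.56, 2.56]. Speed limits (rad/s): [2.57, 2.57, 3.14, 3.14, 3.14, 3.14].

### API

Orientations are given as a unit quaternion [x, y, z, w].
In Python, from station import get_obs, grab_frame, get_calibration, hand_in, regions_of gives the robot as it stands.
- The arm moves only by the tool carry_out, never from a script. Its argument "rows" is a list of rows, each an object with "linear": the shift along the world's x, y, z normalised to -1 to 1, where 1 is 250 mm, a list of three; "delta_rot": the turn, a rotation vector about the world's x, y, z normalised to -1 to 1, where 1 is 2 rad, a list of three. In form: [{"linear": [tx, ty, tz], "delta_rot": [wx, wy, wz]}, ...]. A call has 1 to 8 rows; each row shifts and turns the pose as measured when the row begins; what a row does not reach is not made up. A row lasts 1/8 s, in which the tool goes at most 62.5 mm and 10.7 degrees, less where a joint would pass 70% of its speed; a pose out of reach is approached as far as the arm can. A call with a number of a shift or a turn outside -1 to 1 is refused whole. A call with a gripper value outside its range is refused whole. "gripper" is the finger opening in mm, from 0 to 85.4, set as the call begins (left out, the last holds). The fingers move at their own pace and stop on an object; "newtons" is the grip in N (left out, the last holds). Time passes only in rows, so rows that do not move let the fingers close. It gives the time, the measured TCP pose, the force and the opening at its end, in the units of the state.
- get_obs(): the state, without advancing time (a new reading comes with each control period).
- grab_frame(name): name is "scene" or "side" or "wrist"; returns (picture, depth): 384x512x3 uint8, red, green, blue; 384x512 float32, m along the optical axis (not along the pixel's ray), 0 where there is no reading.
- get_calibration(name): a dict with "mtx" (3x3 intrinsics, pixels), "rvec" (rotation vector, rad) and "tvec" (3), from world to camera coordinates, as OpenCV has them. Camera axes: x right, y down, z forward; pixel columns grow to the right and rows downward; lengths in m; the calibration is good to about 2 mm. The wrist camera is an equidistant fisheye: a pixel r from the principal point sees the ray r / f radians off the axis. A picture is of the moment at which its call begins: read the wrist's pose just before it. get_calibration takes no time and is no camera call; for the wrist camera it gives the pose at the moment of the call.
- hand_in(): hands the job in, once; it reports no verdict.
Trained networks look in the newest picture that a camera, given by its name, has taken for a name from the list of things; names that differ only in an ending like _2 or _b are one class to them, and where a whole thing is asked for, a point or a joint stands for the part that bears it (a point fixed in the world has none). Each returns a list of dicts, best first, with "confidence" (0 to 1); they miss things now and then, are a little off and sometimes report something else, mostly with a low value. They report only what shows in the picture. A call takes as long as a camera call. They do not tell look-alikes from the thing itself.
- regions_of(camera, query): "mask" (384x512 bool, what is visible of it) and "bbox" ([left, top, right, bottom] in pixels, round what is visible of it).
The state is a dict: "clock": time; "joint_positions": joint angles; "qd": joint speeds; "tau": joint torques, N m; "tcp_pos": TCP position; "eef_rot": TCP orientation; "contact_force": force on the tool from outside, world axes, zero at the start; "moment": the same for the moment, N m; "grip_width": opening from 0.0 (shut) to 1.0 (fully open).
Only numpy, scipy, OpenCV 4.12 (cv2) and the standard library are available. Lean on these libraries where they do the work, as an engineer would, in place of code of your own. Each camera call takes 0.05 s, during which the arm holds its last target.

## Working session

There is one attempt and no reset: what is moved stays moved. The work goes in short steps, Python scripts to look and compute and a tool call to move; the robot and the scene stay as the last step left them, time stands still between calls to the robot, and variables do not carry over. Pictures are saved under pics/ and viewed, and the job is handed in when it is done.

Besides the shell and the picture viewer there is one more tool, called after "Emit:" as name([rows], argument=value, ...), one row to a line, values as JSON. carry_out: Moves the arm, as the interface text tells. Scaled input: -1 to 1 covers 250 mm each way for a shift and 2 rad each way for a turn. Its arguments: {"type":"object","properties":{"rows":{"type":"array","items":{"type":"object","properties":{"linear":{"type":"array","items":{"type":"number"}},"delta_rot":{"type":"array","items":{"type":"number"}}}}},"gripper":{"type":"number"},"newtons":{"type":"number"}},"required":["rows"]}

```bash
mkdir -p pics; ls; python3 - <<'E'
from station import *
import cv2
o=get_obs(); print(o)
for n in ["scene","side"]:
    p,d=grab_frame(n); cv2.imwrite(f"pics/{n}0.png",cv2.cvtColor(p,cv2.COLOR_RGB2BGR))
    c=get_calibration(n); print(n,c)
E
```

```text
pics
{'clock': 0.0, 'joint_positions': array([ 1.10295834e+00,  3.20268432e-01,  1.56565107e+00, -3.11857300e-05,
        1.25742287e+00, -1.99500268e-02]), 'qd': array([ 0.00096009,  0.00014557, -0.00074383, -0.00023686, -0.00163965,
        0.00099729]), 'tau': array([-1.82153752e-03, -4.15517414e+01, -2.34159333e+01, -2.13661369e-04,
        8.27358454e-03, -2.52489110e-05]), 'tcp_pos': array([0.24877882, 0.5178689 , 0.23050661]), 'eef_rot': array([ 2.22072051e-01,  9.75029866e-01, -8.52546986e-04, -1.96872973e-04]), 'contact_force': array([ 0.1363826 ,  0.23643672, -0.49033799]), 'moment': array([-0.05488194,  0.01093294, -0.05872776]), 'grip_width': 0.993118865958468}
scene {'mtx': array([[476.07850388,   0.        , 262.50095642],
       [  0.        , 476.07850388, 183.84236015],
       [  0.        ,   0.        ,   1.        ]]), 'rvec': array([ 1.84421245, -1.16734888,  0.64119432]), 'tvec': array([-0.28593799,  0.2393261 ,  0.94009519])}
side {'mtx': array([[456.87822787,   0.        , 253.71302869],
       [  0.        , 456.87822787, 189.19807509],
       [  0.        ,   0.        ,   1.        ]]), 'rvec': array([ 2.01048646, -0.49156699,  0.32059706]), 'tvec': array([-0.47484574,  0.11482206,  1.36446593])}
```

View pics/scene0.png

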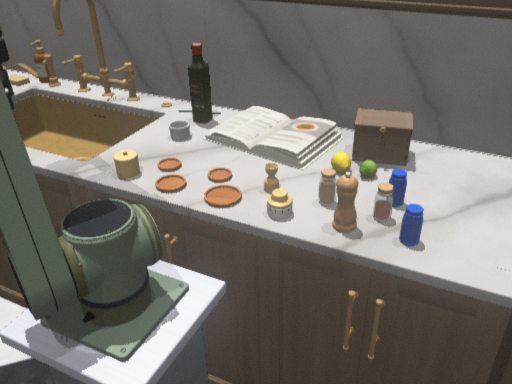

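View pics/side0.png

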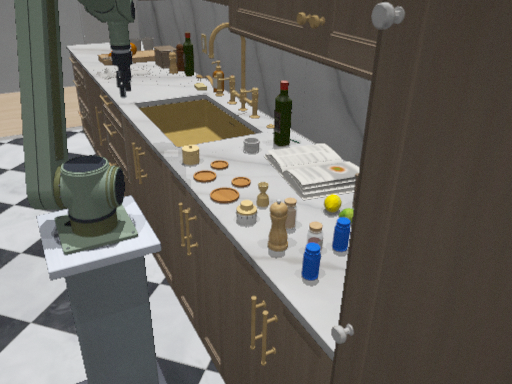

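The scene picture shows four coasters at about (170,164), (220,175), (171,184) and (223,196). The brass tin is at (127,164), the jigger at (272,178), the timer at (280,203) and the mill at (346,203). The corked jars are at (328,187) and (384,203), and the blue look-alikes at (398,188) and (411,226). Next I'll measure positions.

```bash
cat > h.py <<'E'
from station import *
import cv2, numpy as np
def world(n,d,mask,c=None):
    c=c or get_calibration(n); R,_=cv2.Rodrigues(c['rvec']); K=c['mtx']
    v,u=np.nonzero(mask&(d>0)); z=d[v,u]
    P=np.stack([(u-K[0,2])/K[0,0]*z,(v-K[1,2])/K[1,1]*z,z],1)
    return (P-np.ravel(c['tvec']))@R
def circ(xy):
    A=np.c_[2*xy,np.ones(len(xy))]; s=np.linalg.lstsq(A,(xy**2).sum(1),rcond=None)[0]
    return s[:2],np.sqrt(s[2]+s[:2]@s[:2])
def fitr(xy,r,cam):
    from scipy.optimize import least_squares
    m=np.median(xy,0); dirn=(m-cam)/np.linalg.norm(m-cam)
    f=least_squares(lambda c:np.hypot(*(xy-c).T)-r,m+dirn*r*.4,loss='soft_l1',f_scale=.002)
    return f.x,np.sqrt(np.median(f.fun**2))
def campos(c):
    R,_=cv2.Rodrigues(c['rvec']); return -R.T@np.ravel(c['tvec'])
E
python3 - <<'E'
from h import *
for n in ["scene","side"]:
    p,d=grab_frame(n); c=get_calibration(n); cp=campos(c)
    print(n,cp.round(3))
    for q,r in [("spice_jar_a",.022),("salt_mill",.025),("brass_tin",.0335),("jigger",.0215),("kitchen_timer",.033),("small_coaster_a_recess",.035),("medium_coaster_recess",.0425),("large_coaster_recess",.05)]:
        for g in regions_of(n,q):
            P=world(n,d,g['mask'],c)
            if len(P)<10: continue
            z=P[:,2]; s=""
            if 'coaster' in q:
                k=z<.02; ctr=(P[k,:2].min(0)+P[k,:2].max(0))/2; s=f"mid {ctr.round(4)} ext {np.ptp(P[k,:2],axis=0).round(3)}"
            else:
                lo,hi={'spice_jar_a':(.01,.068),'salt_mill':(.113,.135),'brass_tin':(.01,.055),'jigger':(.06,.072),'kitchen_timer':(.005,.03)}[q]
                k=(z>lo)&(z<hi)
                if k.sum()>5: ctr,e=fitr(P[k,:2],r,cp[:2]); s=f"fit {ctr.round(4)} res {e:.4f} n {k.sum()}"
            print(q,round(g['confidence'],2),[int(b) for b in g['bbox']],"med",np.median(P,0).round(3),"zmax",z.max().round(3),s)
E
```

```text
scene [-0.485 -0.563  0.686]
spice_jar_a 0.92 [372, 183, 393, 220] med [ 0.499 -0.399  0.054] zmax 0.095 fit [ 0.515  -0.3959] res 0.0011 n 389
spice_jar_a 0.88 [318, 165, 334, 204] med [ 0.509 -0.254  0.054] zmax 0.095 fit [ 0.5247 -0.2492] res 0.0011 n 335
spice_jar_a 0.56 [388, 167, 409, 207] med [ 0.578 -0.418  0.063] zmax 0.095 fit [ 0.5945 -0.4115] res 0.0010 n 251
salt_mill 0.78 [334, 172, 354, 230] med [ 0.422 -0.328  0.07 ] zmax 0.152 fit [ 0.4421 -0.3215] res 0.0020 n 204
brass_tin 0.66 [114, 148, 137, 177] med [0.414 0.312 0.045] zmax 0.073 fit [0.4321 0.3289] res 0.0013 n 332
jigger 0.58 [264, 159, 279, 193] med [ 0.51  -0.096  0.037] zmax 0.076 fit [ 0.5147 -0.0855] res 0.0039 n 89
kitchen_timer 0.75 [268, 184, 292, 220] med [ 0.407 -0.167  0.041] zmax 0.066 fit [ 0.4283 -0.1575] res 0.0012 n 201
small_coaster_a_recess 0.68 [208, 168, 233, 184] med [0.522 0.071 0.008] zmax 0.016 mid [0.5284 0.077 ] ext [0.087 0.082]
small_coaster_a_recess 0.59 [159, 159, 181, 171] med [0.514 0.24  0.007] zmax 0.016 mid [0.5239 0.249 ] ext [0.094 0.089]
medium_coaster_recess 0.75 [153, 17
[... 929 characters left out ...]
0, 180, 269, 208] med [ 0.515 -0.103  0.033] zmax 0.075 fit [ 0.5276 -0.0991] res 0.0049 n 59
kitchen_timer 0.97 [238, 198, 256, 225] med [ 0.417 -0.177  0.036] zmax 0.064 fit [ 0.4269 -0.157 ] res 0.0014 n 146
small_coaster_a_recess 0.43 [230, 176, 246, 189] med [0.522 0.071 0.005] zmax 0.013 mid [0.5205 0.0704] ext [0.068 0.07 ]
small_coaster_a_recess 0.42 [305, 218, 323, 249] med [ 0.506 -0.41   0.069] zmax 0.093 mid [ 0.5508 -0.3482] ext [0.051 0.137]
medium_coaster_recess 0.52 [193, 168, 215, 182] med [0.424 0.172 0.005] zmax 0.012 mid [0.4237 0.1716] ext [0.083 0.09 ]
large_coaster_recess 0.74 [206, 187, 237, 203] med [0.427 0.007 0.004] zmax 0.013 mid [0.4262 0.0069] ext [0.095 0.104]
```

```bash
python3 - <<'E'
from h import *
from scipy.optimize import minimize
S={}
for n in ["scene","side"]:
    p,d=grab_frame(n); c=get_calibration(n)
    if n=="scene":
        cv2.imwrite("pics/crop1.png",cv2.cvtColor(cv2.resize(p[135:260,250:450],None,fx=4,fy=4,interpolation=cv2.INTER_CUBIC),cv2.COLOR_RGB2BGR))
        cv2.imwrite("pics/crop2.png",cv2.cvtColor(cv2.resize(p[135:225,100:260],None,fx=5,fy=5,interpolation=cv2.INTER_CUBIC),cv2.COLOR_RGB2BGR))
        for (u,v) in [(341,161),(368,168),(285,205)]:
            m=np.zeros(d.shape,bool); m[v-2:v+3,u-2:u+3]=1; print(u,v,np.median(world(n,d,m,c),0).round(3))
    hsv=cv2.cvtColor(p,cv2.COLOR_RGB2HSV); m=((hsv[...,0]<14)&(hsv[...,1]>110)&(hsv[...,2]>60)).astype(np.uint8)
    for nm,xy,r in [("S1",(.5215,.071),.035),("S2",(.514,.24),.035),("M",(.425,.173),.0425),("L",(.4265,.0065),.05)]:
        t=np.linspace(0,2*np.pi,60)
        def poly(x):
            P=np.vstack([np.c_[x[0]+r*np.cos(t),x[1]+r*np.sin(t),np.full(60,z)] for z in (0.,.012)])
            return cv2.convexHull(cv2.projectPoints(P,c['rvec'],c['tvec'],c['mtx'],None)[0].astype(np.float32))
        h=poly(xy); x0,y0,w,hh=cv2.boundingRect(h); roi=np.zeros_like(m); roi[y0-6:y0+hh+6,x0-6:x0+w+6]=1
        mm=(m&roi); ys,xs=np.nonzero(mm)
        ctr=np.array([(xs.min()+xs.max())/2,(ys.min()+ys.max())/2]); cen=np.array([xs.mean(),ys.mean()])
        def cc(x):
            M=cv2.moments(poly(x)); return np.array([M['m10'],M['m01']])/M['m00']
        f=minimize(lambda x:((cc(x)-cen)**2).sum(),xy,method='Nelder-Mead',options=dict(xatol=1e-5,fatol=1e-5))
        print(n,nm,f.x.round(4),"area ratio",round(len(xs)/cv2.contourArea(poly(f.x)),2))
E
```

```text
341 161 [ 0.677 -0.238  0.043]
368 168 [ 0.679 -0.315  0.036]
285 205 [ 0.408 -0.182  0.041]
scene S1 [0.5146 0.0664] area ratio 0.65
scene S2 [0.5069 0.2347] area ratio 0.66
scene M [0.4317 0.179 ] area ratio 0.77
scene L [0.4329 0.0116] area ratio 0.74
side S1 [0.5201 0.0515] area ratio 0.03
side S2 [0.501  0.2082] area ratio 0.04
side M [0.43   0.1669] area ratio 0.04
side L [ 0.4326 -0.0077] area ratio 0.04
```

View pics/crop1.png

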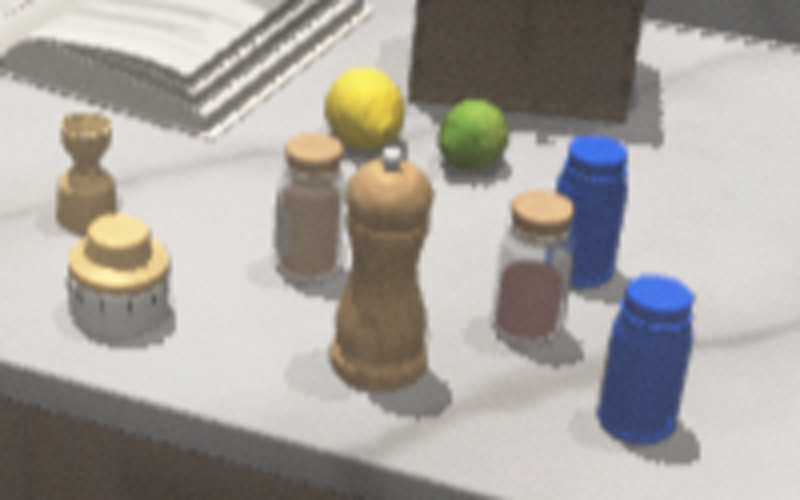

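View pics/crop2.png

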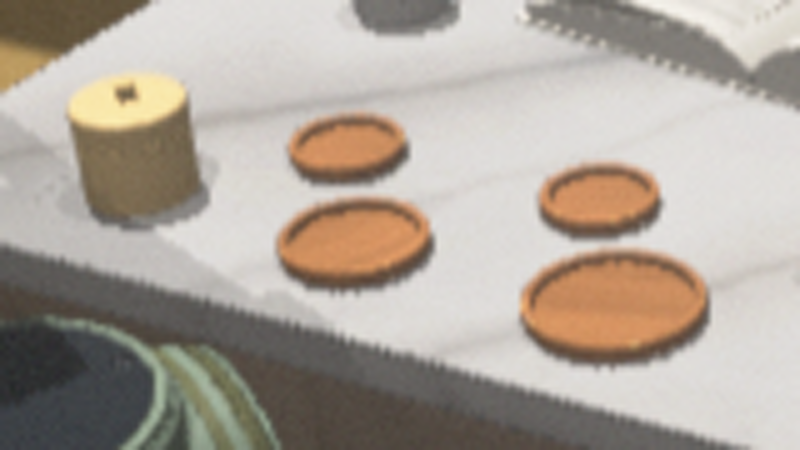

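Candidates for the spice jars are (328,187), (384,203), (398,188) and (411,226). The first two are clear glass with a cork, which fits the description. The last two are all blue, so they are the look-alikes to leave alone. My coaster colour mask was too tight, so I'll refine it.

```bash
python3 - <<'E'
from h import *
from scipy.optimize import minimize
for n in ["scene","side"]:
    p,d=grab_frame(n); c=get_calibration(n)
    hsv=cv2.cvtColor(p,cv2.COLOR_RGB2HSV); m0=((hsv[...,1]>90)&((hsv[...,0]<20)|(hsv[...,0]>170))).astype(np.uint8)
    for nm,xy,r in [("S1",(.5215,.071),.035),("S2",(.514,.24),.035),("M",(.425,.173),.0425),("L",(.4265,.0065),.05)]:
        t=np.linspace(0,2*np.pi,60)
        def poly(x,s=1):
            P=np.vstack([np.c_[x[0]+r*np.cos(t),x[1]+r*np.sin(t),np.full(60,z)] for z in (0.,.012)])
            return cv2.convexHull((cv2.projectPoints(P,c['rvec'],c['tvec'],c['mtx'],None)[0]).astype(np.float32))
        roi=np.zeros_like(m0); cv2.fillPoly(roi,[poly(xy).astype(np.int32)],1); roi=cv2.dilate(roi,np.ones((7,7)))
        mm=m0&roi; k,_=cv2.findContours(mm,cv2.RETR_EXTERNAL,cv2.CHAIN_APPROX_NONE)
        h=cv2.convexHull(np.vstack(k)); fm=np.zeros_like(m0); cv2.fillPoly(fm,[h],1)
        def cost(x):
            q=np.zeros((384*1,512),np.uint8)
            big=np.zeros((384*4,512*4),np.uint8); cv2.fillPoly(big,[np.round((poly(x)+.5)*4).astype(np.int32)],255)
            return np.abs(cv2.resize(big,(512,384),interpolation=cv2.INTER_AREA)/255.-fm).sum()
        f=minimize(cost,xy,method='Nelder-Mead',options=dict(initial_simplex=np.array([xy,(xy[0]+.006,xy[1]),(xy[0],xy[1]+.006)]),xatol=1e-4))
        print(n,nm,f.x.round(4),"cost",round(f.fun,1),"area",fm.sum(),round(cv2.contourArea(poly(f.x))))
E
```

```text
scene S1 [0.5298 0.0779] cost 79.0 area 246 317
scene S2 [0.5185 0.246 ] cost 66.7 area 226 288
scene M [0.4311 0.1786] cost 72.6 area 473 481
scene L [0.4333 0.0121] cost 103.2 area 635 728
side S1 [0.5163 0.0674] cost 48.9 area 220 195
side S2 [0.5072 0.2325] cost 44.3 area 175 161
side M [0.4301 0.178 ] cost 59.4 area 285 252
side L [0.433  0.0131] cost 75.4 area 447 413
```

```bash
python3 - <<'E'
from h import *
n="scene"; p,d=grab_frame(n); c=get_calibration(n)
hsv=cv2.cvtColor(p,cv2.COLOR_RGB2HSV)
print(p[196,195:252:3].tolist()); print(hsv[196,195:252:3].tolist())
f=5; im=cv2.resize(p[135:225,100:260],None,fx=f,fy=f,interpolation=cv2.INTER_CUBIC)[...,::-1].copy()
t=np.linspace(0,2*np.pi,60)
for xy,r in [((.5215,.071),.035),((.514,.24),.035),((.425,.173),.0425),((.4265,.0065),.05)]:
    for z in (0,.012):
        q=cv2.projectPoints(np.c_[xy[0]+r*np.cos(t),xy[1]+r*np.sin(t),np.full(60,z)],c['rvec'],c['tvec'],c['mtx'],None)[0]
        cv2.polylines(im,[np.round((q-[100,135]+.5)*f).astype(np.int32)],True,(255,0,0) if z else (0,0,0),1)
cv2.imwrite("pics/ov1.png",im)
E
```

```text
[[223, 220, 218], [223, 219, 216], [222, 219, 217], [230, 180, 129], [200, 139, 94], [195, 132, 88], [195, 135, 89], [194, 135, 91], [194, 134, 89], [196, 135, 92], [197, 134, 94], [196, 136, 93], [196, 137, 93], [198, 137, 92], [201, 137, 94], [165, 122, 86], [219, 214, 210], [216, 213, 209], [217, 212, 209]]
[[12, 6, 223], [13, 8, 223], [12, 6, 222], [15, 112, 230], [13, 135, 200], [12, 140, 195], [13, 139, 195], [13, 135, 194], [13, 138, 194], [12, 135, 196], [12, 133, 197], [13, 134, 196], [13, 134, 196], [13, 137, 198], [12, 136, 201], [14, 122, 165], [13, 10, 219], [17, 8, 216], [11, 9, 217]]
```

View pics/ov1.png

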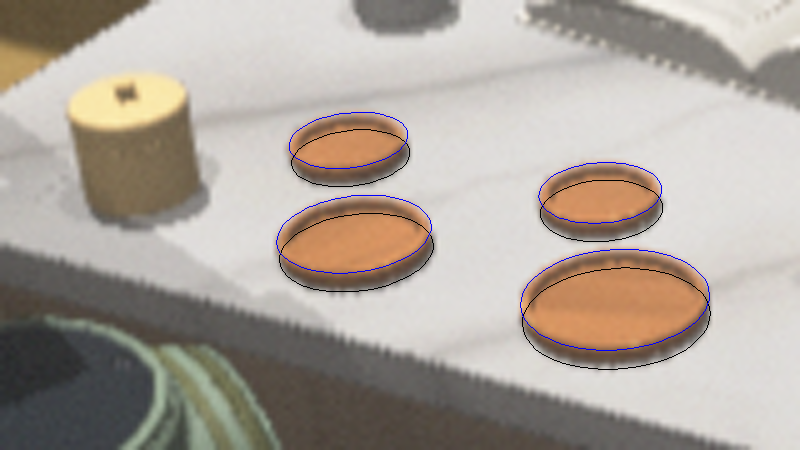

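The overlay shows the coaster outlines fitting to about 1 px. I'll use these targets:

| Thing | x (m) | y (m) |
|---|---|---|
| Jar 1 | .515 | -.396 |
| Jar 2 | .5247 | -.2493 |
| Mill | .4417 | -.321 |
| Tin | .432 | .3287 |
| Small coaster S1 | .5215 | .071 |
| Small coaster S2 | .514 | .240 |
| Medium coaster | .425 | .173 |
| Large coaster | .4265 | .0065 |

I'll start with jar 1.

Emit:
carry_out([
  {"linear": [0.066, -0.228, 0], "delta_rot": [0, 0, 0]},
  {"linear": [0.066, -0.228, 0], "delta_rot": [0, 0, 0]},
  {"linear": [0.066, -0.228, 0], "delta_rot": [0, 0, 0]},
  {"linear": [0.066, -0.228, 0], "delta_rot": [0, 0, 0]},
  {"linear": [0.066, -0.228, 0], "delta_rot": [0, 0, 0]},
  {"linear": [0.066, -0.228, 0], "delta_rot": [0, 0, 0]},
  {"linear": [0.066, -0.228, 0], "delta_rot": [0, 0, 0]},
  {"linear": [0.066, -0.228, 0], "delta_rot": [0, 0, 0]},
], gripper=85, newtons=35)

```text
clock: 2.25
tcp_pos: [0.3831, 0.0529, 0.2321]
eef_rot: [0.217, 0.976, 0.002, 0.004]
contact_force: [1.1, 0.8, 0.1]
grip_width: 0.993
```

Emit:
carry_out([
  {"linear": [0.066, -0.225, 0], "delta_rot": [0, 0, 0]},
  {"linear": [0.066, -0.225, 0], "delta_rot": [0, 0, 0]},
  {"linear": [0.066, -0.225, 0], "delta_rot": [0, 0, 0]},
  {"linear": [0.066, -0.225, 0], "delta_rot": [0, 0, 0]},
  {"linear": [0.066, -0.225, 0], "delta_rot": [0, 0, 0]},
  {"linear": [0.066, -0.225, 0], "delta_rot": [0, 0, 0]},
  {"linear": [0.066, -0.225, 0], "delta_rot": [0, 0, 0]},
  {"linear": [0.066, -0.225, 0], "delta_rot": [0, 0, 0]},
])

```text
clock: 3.25
tcp_pos: [0.5179, -0.4137, 0.2341]
eef_rot: [0.219, 0.976, 0.003, 0.008]
contact_force: [0.8, -0.1, -0.0]
grip_width: 1.0
```

```bash
cat >> h.py <<'E'
from scipy.spatial.transform import Rotation as Rn
Q0=Rn.from_quat([.222072,.97503,0,0])
def corr(t,q=Q0):
    o=get_obs(); d=np.array(t)-o['tcp_pos']; rv=(q*Rn.from_quat(o['eef_rot']).inv()).as_rotvec()
    print("tcp",o['tcp_pos'].round(4),"lin",(d/.25).round(3),"rot",(rv/2).round(4),"j",o['joint_positions'].round(2),"F",o['contact_force'].round(1),"g",round(o['grip_width'],3),"t",round(o['clock'],2))
def wfish(c,mask,d):
    K=c['mtx'];R,_=cv2.Rodrigues(c['rvec']);v,u=np.nonzero(mask&(d>0));x=(u-K[0,2]);y=(v-K[1,2]);r=np.hypot(x,y);th=r/K[0,0];z=d[v,u]
    s=np.where(r>0,np.tan(th)/np.maximum(r,1e-9),0); P=np.stack([x*s*z,y*s*z,z],1); return (P-np.ravel(c['tvec']))@R
E
python3 - <<'E'
from h import *
corr([.515,-.396,.14])
c=get_calibration("wrist"); p,d=grab_frame("wrist"); cv2.imwrite("pics/w1.png",p[...,::-1])
print(c['mtx'].round(1).tolist(), campos(c).round(3))
for g in regions_of("wrist","spice_jar_a"):
    P=wfish(c,g['mask'],d); z=P[:,2]; t=z>z.max()-.006
    print(round(g['confidence'],2),[int(b) for b in g['bbox']],z.max().round(3),P[t].mean(0).round(4),((P[t].min(0)+P[t].max(0))/2).round(4),np.ptp(P[t],axis=0).round(3))
E
```

```text
tcp [ 0.5179 -0.4137  0.2341] lin [-0.011  0.071 -0.376] rot [-0.0015  0.008  -0.003 ] j [-0.7   0.45  1.35  0.01  1.33 -1.83] F [ 0.8 -0.1 -0. ] g 1.0 t 3.25
[[297.3, 0.0, 254.2], [0.0, 297.3, 191.1], [0.0, 0.0, 1.0]] [ 0.439 -0.378  0.375]
0.94 [245, 133, 284, 179] 0.093 [ 0.5112 -0.3959  0.0911] [ 0.5119 -0.3962  0.0903] [0.036 0.036 0.006]
0.84 [352, 92, 415, 134] 0.093 [ 0.5224 -0.2494  0.0908] [ 0.523  -0.2485  0.0901] [0.036 0.036 0.006]
0.72 [259, 188, 301, 253] 0.093 [ 0.5914 -0.4111  0.0908] [ 0.5925 -0.4116  0.0901] [0.036 0.036 0.006]
```

View pics/w1.png

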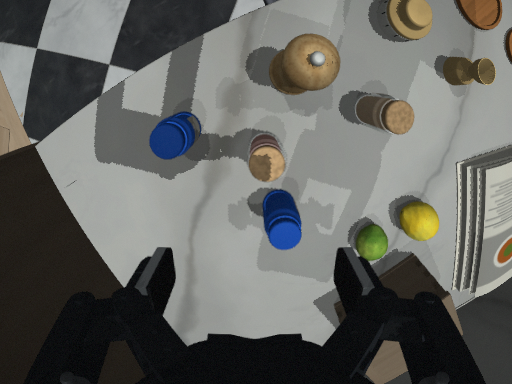

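The wrist picture puts jar 1, with its cork, at (267,162), between the blue jars at (175,137) and (282,218). Its position agrees with the other cameras to about 2 mm. I'll align and go down.

Emit:
carry_out([
  {"linear": [-0.018, 0.071, -0.1], "delta_rot": [-0.0015, 0.008, -0.003]},
  {"linear": [0, 0, -0.14], "delta_rot": [0, 0, 0]},
  {"linear": [0, 0, -0.14], "delta_rot": [0, 0, 0]},
  {"linear": [0, 0, 0], "delta_rot": [0, 0, 0]},
])

```text
clock: 3.85
tcp_pos: [0.513, -0.3987, 0.1347]
eef_rot: [0.225, 0.974, -0.001, -0.0]
contact_force: [-0.1, 1.2, 0.3]
grip_width: 0.996
```

```bash
python3 -c "
from h import *
corr([.5135,-.396,.033])"
```

```text
tcp [ 0.513  -0.3987  0.1347] lin [ 0.002  0.011 -0.407] rot [ 0.0008 -0.0004  0.0028] j [-0.68  0.5   1.52 -0.    1.12 -1.79] F [-0.1  1.2  0.3] g 0.996 t 3.85
```

Emit:
carry_out([
  {"linear": [0.002, 0.011, -0.1], "delta_rot": [0, 0, 0]},
  {"linear": [0, 0, -0.1], "delta_rot": [0, 0, 0]},
  {"linear": [0, 0, -0.1], "delta_rot": [0, 0, 0]},
  {"linear": [0, 0, -0.1], "delta_rot": [0, 0, 0]},
  {"linear": [0, 0, -0.0], "delta_rot": [0, 0, 0]},
])

```text
clock: 4.47
tcp_pos: [0.5185, -0.398, 0.0425]
eef_rot: [0.224, 0.974, -0.004, 0.007]
contact_force: [0.5, 0.2, 0.2]
grip_width: 0.997
```

```bash
python3 -c "
from h import *
corr([.5135,-.396,.033])"
```

```text
tcp [ 0.5185 -0.398   0.0425] lin [-0.02   0.008 -0.038] rot [0.0056 0.006  0.0024] j [-0.67  0.59  1.62 -0.    0.91 -1.79] F [0.5 0.2 0.2] g 0.997 t 4.47
```

Emit:
carry_out([
  {"linear": [-0.02, 0.008, -0.038], "delta_rot": [0.0056, 0.006, 0.002]},
  {"linear": [0, 0, 0], "delta_rot": [0, 0, 0]},
])

```text
clock: 4.72
tcp_pos: [0.5149, -0.3971, 0.036]
eef_rot: [0.222, 0.975, -0.001, 0.002]
contact_force: [0.0, 0.5, 0.8]
grip_width: 0.995
```

Emit:
carry_out([
  {"linear": [0, 0, 0], "delta_rot": [0, 0, 0]},
  {"linear": [0, 0, 0], "delta_rot": [0, 0, 0]},
  {"linear": [0, 0, 0], "delta_rot": [0, 0, 0]},
  {"linear": [0, 0, 0], "delta_rot": [0, 0, 0]},
  {"linear": [0, 0, 0], "delta_rot": [0, 0, 0]},
  {"linear": [0, 0, 0], "delta_rot": [0, 0, 0]},
], gripper=30, newtons=35)

```text
clock: 5.48
tcp_pos: [0.516, -0.3979, 0.0382]
eef_rot: [0.222, 0.975, -0.002, 0.004]
contact_force: [0.6, 0.5, -0.1]
grip_width: 0.498
```

```bash
python3 -c "
from h import *
corr([.5135,-.396,.18])"
```

```text
tcp [ 0.516  -0.3979  0.0382] lin [-0.01   0.007  0.567] rot [0.0025 0.0033 0.0001] j [-0.67  0.6   1.63  0.    0.91 -1.8 ] F [ 0.6  0.5 -0.1] g 0.498 t 5.47
```

Emit:
carry_out([
  {"linear": [0, 0, 0.1], "delta_rot": [0.002, 0.003, 0]},
  {"linear": [0, 0, 0.2], "delta_rot": [0, 0, 0]},
  {"linear": [0, 0, 0.2], "delta_rot": [0, 0, 0]},
  {"linear": [0, 0, 0.1], "delta_rot": [0, 0, 0]},
])

```text
clock: 5.98
tcp_pos: [0.5132, -0.3959, 0.1878]
eef_rot: [0.222, 0.975, 0.002, -0.004]
contact_force: [0.1, 0.4, -0.6]
grip_width: 0.498
```

```bash
python3 -c "
from h import *
corr([.514,.24,.18])"
```

```text
tcp [ 0.5132 -0.3959  0.1878] lin [ 0.003  2.544 -0.031] rot [-0.0025 -0.0039  0.0002] j [-0.67  0.47  1.44 -0.    1.24 -1.8 ] F [ 0.1  0.4 -0.6] g 0.498 t 5.97
```

Emit:
carry_out([
  {"linear": [0, 0.12, 0], "delta_rot": [-0.002, -0.004, 0]},
  {"linear": [0, 0.21, 0], "delta_rot": [0, 0, 0]},
  {"linear": [0, 0.21, 0], "delta_rot": [0, 0, 0]},
  {"linear": [0, 0.21, 0], "delta_rot": [0, 0, 0]},
  {"linear": [0, 0.21, 0], "delta_rot": [0, 0, 0]},
  {"linear": [0, 0.21, 0], "delta_rot": [0, 0, 0]},
  {"linear": [0, 0.21, 0], "delta_rot": [0, 0, 0]},
  {"linear": [0, 0.21, 0], "delta_rot": [0, 0, 0]},
])

```text
clock: 6.98
tcp_pos: [0.5117, 0.0085, 0.1894]
eef_rot: [0.226, 0.974, -0.001, 0.003]
contact_force: [0.6, 0.0, -1.2]
grip_width: 0.498
```

```bash
python3 -c "
from h import *
corr([.514,.24,.16])"
```

```text
tcp [0.5117 0.0085 0.1894] lin [ 0.009  0.926 -0.117] rot [0.0016 0.0026 0.0041] j [-0.    0.25  1.78 -0.    1.11 -1.12] F [ 0.6  0.  -1.2] g 0.498 t 6.97
```

Emit:
carry_out([
  {"linear": [0.005, 0.21, 0], "delta_rot": [0.002, 0.003, 0.004]},
  {"linear": [0, 0.21, -0.02], "delta_rot": [0, 0, 0]},
  {"linear": [0, 0.21, -0.04], "delta_rot": [0, 0, 0]},
  {"linear": [0, 0.18, -0.04], "delta_rot": [0, 0, 0]},
  {"linear": [0, 0.08, -0.02], "delta_rot": [0, 0, 0]},
  {"linear": [0, 0, 0], "delta_rot": [0, 0, 0]},
])

```text
clock: 7.72
tcp_pos: [0.5111, 0.2406, 0.1578]
eef_rot: [0.219, 0.976, -0.0, -0.0]
contact_force: [-0.3, -0.4, -1.3]
grip_width: 0.498
```

```bash
python3 - <<'E'
from h import *
corr([.514,.24,.1])
p,d=grab_frame("scene"); cv2.imwrite("pics/s2.png",cv2.resize(p[90:225,90:290],None,fx=4,fy=4,interpolation=cv2.INTER_CUBIC)[...,::-1])
for n in ["scene","wrist"]:
    c=get_calibration(n); p,d=grab_frame(n)
    if n=="wrist": cv2.imwrite("pics/w2.png",p[...,::-1])
    for q in ["spice_jar_a","small_coaster_a_recess"]:
        for g in regions_of(n,q):
            P=wfish(c,g['mask'],d) if n=="wrist" else world(n,d,g['mask'],c)
            if len(P)<10: continue
            print(n,q,round(g['confidence'],2),[int(b) for b in g['bbox']],"med",np.median(P,0).round(4),"mid",((np.percentile(P,2,axis=0)+np.percentile(P,98,axis=0))/2).round(4),"ext",np.ptp(P,axis=0).round(3))
E
```

```text
tcp [0.5111 0.2406 0.1578] lin [ 0.012 -0.003 -0.231] rot [ 0.0003 -0.0004 -0.0027] j [ 0.42  0.36  1.7  -0.    1.08 -0.71] F [-0.3 -0.4 -1.3] g 0.498 t 7.72
scene spice_jar_a 0.92 [155, 100, 171, 132] med [0.4912 0.2339 0.154 ] mid [0.5004 0.234  0.1675] ext [0.035 0.037 0.094]
scene spice_jar_a 0.85 [388, 167, 407, 210] med [ 0.5778 -0.4136  0.0503] mid [ 0.6311 -0.4024  0.0462] ext [0.208 0.067 0.098]
scene spice_jar_a 0.69 [398, 204, 422, 246] med [ 0.4316 -0.4781  0.0552] mid [ 0.4419 -0.4768  0.0476] ext [0.151 0.055 0.097]
scene spice_jar_a 0.57 [315, 165, 335, 203] med [ 0.5087 -0.2539  0.0532] mid [ 0.5731 -0.2321  0.0469] ext [0.208 0.092 0.096]
scene spice_jar_a 0.3 [268, 184, 291, 217] med [ 0.4076 -0.168   0.0406] mid [ 0.4178 -0.1616  0.0336] ext [0.069 0.061 0.065]
scene small_coaster_a_recess 0.67 [209, 166, 232, 182] med [0.5207 0.0716 0.0073] mid [0.5298 0.0712 0.0072] ext [0.094 0.073 0.019]
wrist spice_jar_a 0.93 [0, 290, 20, 331] med [ 0.5247 -0.2295  0.0268] mid [ 0.5226 -0.2342  0.0323] ext [0.072 0.15  0.069]
wrist spice_jar_a 0.59 [209, 188, 298, 335] med [0.4958 0.2457 0.2003] mid [0.5031 0.2435 0.1723] ext [0.208 0.16  0.208]
wrist small_coaster_a_recess 0.7 [105, 214, 161, 267] med [0.5199 0.0739 0.0062] mid [0.5197 0.0739 0.0077] ext [0.069 0.08  0.015]
wrist small_coaster_a_recess 0.66 [121, 90, 198, 169] med [0.4225 0.1743 0.0061] mid [0.4227 0.1748 0.0084] ext [0.082 0.083 0.015]
```

View pics/s2.png

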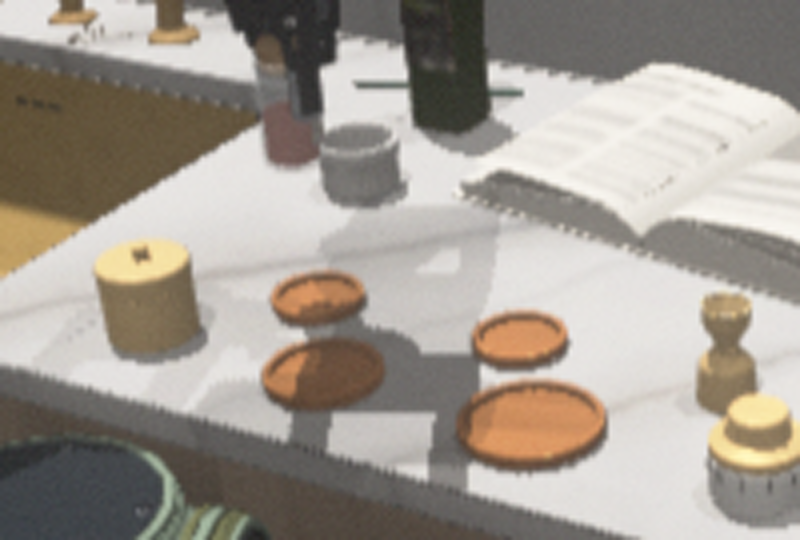

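View pics/w2.png

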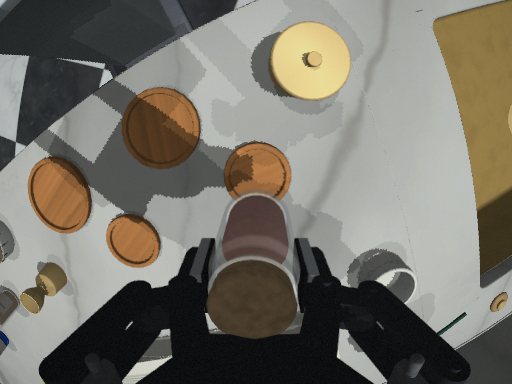

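The jar is held upright. The wrist picture shows coaster S2 at (258,173) just beyond the jar, and S1 at (134,240). Quick check of S2, L and the tin in the wrist view:

```bash
python3 - <<'E'
from h import *
c=get_calibration("wrist"); K=c['mtx'];R,_=cv2.Rodrigues(c['rvec']); cp=campos(c)
def ray(u,v,z):
    x,y=u-K[0,2],v-K[1,2]; r=np.hypot(x,y); th=r/K[0,0]
    w=R.T@np.array([np.sin(th)*x/r,np.sin(th)*y/r,np.cos(th)]); return (cp+w*(z-cp[2])/w[2])[:2]
from scipy.optimize import least_squares
for nm,pts,r in [("S2",[(224,177),(292,177),(258,142),(236,150),(281,150)],.035),("S1",[(107,240),(160,240),(130,214),(138,267)],.035),("M",[(122,127),(201,127),(161,87),(161,168)],.0425),("L",[(28,195),(91,195),(50,156),(70,232)],.05)]:
    Q=np.array([ray(u,v,.012) for u,v in pts]); f=least_squares(lambda x:np.hypot(*(Q-x).T)-r,Q.mean(0)); print(nm,f.x.round(4),(f.fun*1000).round(1))
Q=np.array([ray(u,v,.057) for u,v in [(271,62),(350,60),(310,22),(310,100)]]); f=least_squares(lambda x:np.hypot(*(Q-x).T)-.0335,Q.mean(0)); print("tin",f.x.round(4),(f.fun*1000).round(1))
E
```

```text
S2 [0.512  0.2432] [-0.3 -0.5 -0.  -0.2  0.2]
S1 [0.5199 0.0769] [0.3 0.2 0.6 0.6]
M [0.4235 0.176 ] [ 0.  0. -1. -1.]
L [0.4262 0.0132] [ 2.4  2.5 -0.6 -0.5]
tin [0.4299 0.3293] [-0.5 -0.6 -0.5 -0.6]
```

Emit:
carry_out([
  {"linear": [0.008, 0.004, -0.1], "delta_rot": [0, 0, -0.002]},
  {"linear": [0, 0, -0.12], "delta_rot": [0, 0, 0]},
  {"linear": [0, 0, -0.1], "delta_rot": [0, 0, 0]},
  {"linear": [0, 0, -0.04], "delta_rot": [0, 0, 0]},
  {"linear": [0, 0, 0], "delta_rot": [0, 0, 0]},
])

```text
clock: 8.7
tcp_pos: [0.516, 0.2374, 0.0692]
eef_rot: [0.225, 0.974, 0.002, 0.003]
contact_force: [0.2, -0.1, -1.0]
grip_width: 0.495
```

```bash
python3 -c "
from h import *
corr([.513,.2415,.046])"
```

```text
tcp [0.516  0.2374 0.0692] lin [-0.012  0.016 -0.093] rot [-0.0011  0.0031  0.0035] j [ 0.41  0.45  1.8  -0.    0.88 -0.7 ] F [ 0.2 -0.1 -1. ] g 0.495 t 8.7
```

Emit:
carry_out([
  {"linear": [-0.012, 0.016, -0.03], "delta_rot": [-0.001, 0.003, 0.003]},
  {"linear": [0, 0, -0.03], "delta_rot": [0, 0, 0]},
  {"linear": [0, 0, -0.02], "delta_rot": [0, 0, 0]},
])

```text
clock: 9.07
tcp_pos: [0.5145, 0.2424, 0.0505]
eef_rot: [0.222, 0.975, 0.002, 0.002]
contact_force: [0.6, 0.1, -1.8]
grip_width: 0.496
```

```bash
python3 -c "
from h import *
corr([.513,.2415,.045])"
```

```text
tcp [0.5145 0.2424 0.0505] lin [-0.006 -0.003 -0.022] rot [-0.0011  0.0023  0.0003] j [ 0.42  0.48  1.82  0.    0.84 -0.7 ] F [ 0.6  0.1 -1.8] g 0.496 t 9.07
```

Emit:
carry_out([
  {"linear": [-0.005, -0.002, -0.016], "delta_rot": [-0.001, 0.002, 0]},
  {"linear": [0, 0, -0.007], "delta_rot": [0, 0, 0]},
])

```text
clock: 9.32
tcp_pos: [0.5131, 0.2419, 0.0443]
eef_rot: [0.222, 0.975, 0.0, 0.0]
contact_force: [-0.7, -0.1, -0.7]
grip_width: 0.499
```

```bash
python3 -c "
from h import *
corr([.513,.2415,.044])"
```

```text
tcp [0.5131 0.2419 0.0443] lin [-0.    -0.002 -0.001] rot [-0.      0.0001  0.0002] j [ 0.42  0.49  1.83 -0.    0.83 -0.7 ] F [-0.7 -0.1 -0.7] g 0.499 t 9.32
```

Emit:
carry_out([
  {"linear": [0, 0, -0.008], "delta_rot": [0, 0, 0]},
  {"linear": [0, 0, -0.003], "delta_rot": [0, 0, 0]},
])

```text
clock: 9.57
tcp_pos: [0.5132, 0.2419, 0.0442]
eef_rot: [0.222, 0.975, 0.0, 0.0]
contact_force: [-1.8, -0.2, 1.3]
grip_width: 0.499
```

Contact: Fz has gone from -0.7 to +1.3 N and z no longer falls. Releasing.

Emit:
carry_out([
  {"linear": [0, 0, 0], "delta_rot": [0, 0, 0]},
  {"linear": [0, 0, 0], "delta_rot": [0, 0, 0]},
  {"linear": [0, 0, 0], "delta_rot": [0, 0, 0]},
  {"linear": [0, 0, 0], "delta_rot": [0, 0, 0]},
  {"linear": [0, 0, 0], "delta_rot": [0, 0, 0]},
], gripper=85)

```text
clock: 10.2
tcp_pos: [0.5139, 0.2422, 0.0443]
eef_rot: [0.222, 0.975, 0.001, 0.001]
contact_force: [-0.1, 1.4, -1.3]
grip_width: 0.994
```

```bash
python3 -c "
from h import *
corr([.513,.2415,.2])"
```

```text
tcp [0.5139 0.2422 0.0443] lin [-0.004 -0.003  0.623] rot [-0.0005  0.0011  0.0003] j [ 0.42  0.49  1.83 -0.    0.83 -0.7 ] F [-0.1  1.4 -1.3] g 0.994 t 10.2
```

Emit:
carry_out([
  {"linear": [0, 0, 0.06], "delta_rot": [0, 0, 0]},
  {"linear": [0, 0, 0.15], "delta_rot": [0, 0, 0]},
  {"linear": [0, 0, 0.2], "delta_rot": [0, 0, 0]},
  {"linear": [0, 0, 0.2], "delta_rot": [0, 0, 0]},
  {"linear": [0, -0.1, 0.1], "delta_rot": [0, 0, 0]},
  {"linear": [0, -0.2, 0], "delta_rot": [0, 0, 0]},
])

```text
clock: 10.95
tcp_pos: [0.5138, 0.1679, 0.2328]
eef_rot: [0.22, 0.976, 0.002, 0.004]
contact_force: [0.3, -0.6, -0.4]
grip_width: 0.994
```

```bash
python3 - <<'E'
from h import *
corr([.524,-.249,.2])
p,d=grab_frame("scene"); cv2.imwrite("pics/s3.png",cv2.resize(p[90:225,90:290],None,fx=4,fy=4,interpolation=cv2.INTER_CUBIC)[...,::-1])
E
```

```text
tcp [0.5138 0.1679 0.2328] lin [ 0.041 -1.668 -0.131] rot [-0.0014  0.004  -0.0022] j [ 0.29  0.26  1.65  0.    1.23 -0.83] F [ 0.3 -0.6 -0.4] g 0.994 t 10.95
```

View pics/s3.png

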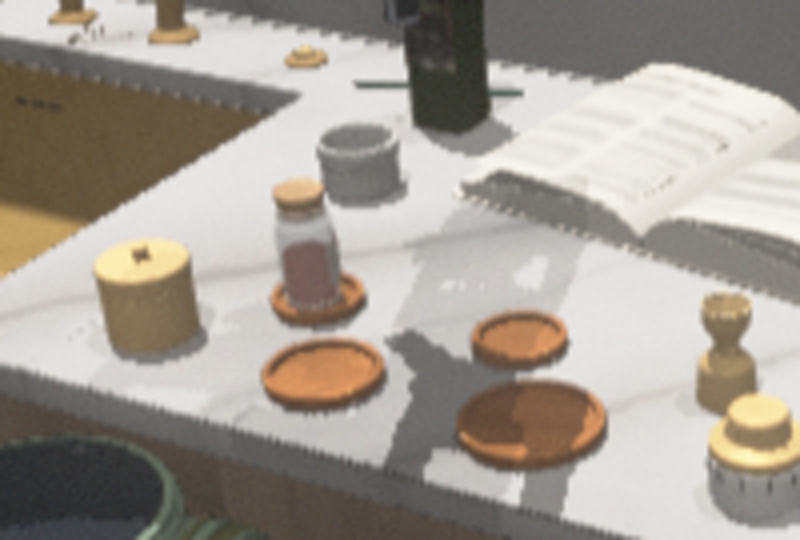

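Jar 1 stands upright in its coaster at crop (310,290). On to jar 2.

Emit:
carry_out([
  {"linear": [0.005, -0.208, 0], "delta_rot": [-0.001, 0.004, -0.002]},
  {"linear": [0.005, -0.208, 0], "delta_rot": [0, 0, 0]},
  {"linear": [0.005, -0.208, 0], "delta_rot": [0, 0, 0]},
  {"linear": [0.005, -0.208, 0], "delta_rot": [0, 0, 0]},
  {"linear": [0.005, -0.208, 0], "delta_rot": [0, 0, 0]},
  {"linear": [0.005, -0.208, 0], "delta_rot": [0, 0, 0]},
  {"linear": [0.005, -0.208, 0], "delta_rot": [0, 0, 0]},
  {"linear": [0.005, -0.16, 0], "delta_rot": [0, 0, 0]},
])

```text
clock: 12.0
tcp_pos: [0.5216, -0.2532, 0.2412]
eef_rot: [0.223, 0.975, -0.002, 0.005]
contact_force: [-0.1, 0.3, 0.5]
grip_width: 1.0
```

```bash
python3 - <<'E'
from h import *
corr([.524,-.249,.14])
p,d=grab_frame("scene"); c=get_calibration("scene")
for g in regions_of("scene","spice_jar_a"):
    P=world("scene",d,g['mask'],c); 
    if np.median(P[:,1])<.1: continue
    k=(P[:,2]>.02)&(P[:,2]<.07); print(fitr(P[k,:2],.022,campos(c)[:2]),P[:,2].max(), [int(b) for b in g['bbox']])
E
```

```text
tcp [ 0.5216 -0.2532  0.2412] lin [ 0.01   0.017 -0.405] rot [0.0029 0.0048 0.0009] j [-0.47  0.32  1.55 -0.    1.27 -1.59] F [-0.1  0.3  0.5] g 1.0 t 12.0
(array([0.51205537, 0.24330485]), np.float64(0.0012473906535240414)) 0.10093743922132935 [160, 136, 174, 165]
```

Emit:
carry_out([
  {"linear": [0.01, 0.017, -0.12], "delta_rot": [0.003, 0.005, 0.001]},
  {"linear": [0, 0, -0.16], "delta_rot": [0, 0, 0]},
  {"linear": [0, 0, -0.16], "delta_rot": [0, 0, 0]},
  {"linear": [0, 0, 0], "delta_rot": [0, 0, 0]},
])

```text
clock: 12.6
tcp_pos: [0.5246, -0.249, 0.1321]
eef_rot: [0.224, 0.975, -0.0, 0.002]
contact_force: [-0.4, 0.8, 1.0]
grip_width: 0.992
```

```bash
python3 -c "
from h import *
corr([.524,-.249,.033])"
```

```text
tcp [ 0.5246 -0.249   0.1321] lin [-0.003  0.    -0.397] rot [0.0009 0.002  0.0022] j [-0.46  0.4   1.7   0.    1.03 -1.58] F [-0.4  0.8  1. ] g 0.992 t 12.6
```

Emit:
carry_out([
  {"linear": [-0.004, 0, -0.1], "delta_rot": [0.001, 0.002, 0.002]},
  {"linear": [-0.004, 0, -0.1], "delta_rot": [0, 0.002, 0]},
  {"linear": [-0.004, 0, -0.1], "delta_rot": [0, 0.002, 0]},
  {"linear": [-0.004, 0, -0.1], "delta_rot": [0, 0.002, 0]},
  {"linear": [0, 0, -0.01], "delta_rot": [0, 0, 0]},
])

```text
clock: 13.22
tcp_pos: [0.5282, -0.2497, 0.0397]
eef_rot: [0.221, 0.975, -0.003, 0.004]
contact_force: [0.5, -1.0, -0.3]
grip_width: 0.998
```

```bash
python3 -c "
from h import *
corr([.524,-.249,.033])"
```

```text
tcp [ 0.5282 -0.2497  0.0397] lin [-0.017  0.003 -0.027] rot [ 0.0038  0.0028 -0.0007] j [-0.46  0.51  1.8  -0.01  0.83 -1.58] F [ 0.5 -1.  -0.3] g 0.998 t 13.22
```

Emit:
carry_out([
  {"linear": [-0.017, 0.003, -0.027], "delta_rot": [0.004, 0.003, 0]},
  {"linear": [0, 0, 0], "delta_rot": [0, 0, 0]},
])

```text
clock: 13.48
tcp_pos: [0.5259, -0.2495, 0.0359]
eef_rot: [0.221, 0.975, -0.0, 0.002]
contact_force: [0.3, 0.6, -0.0]
grip_width: 0.995
```

Emit:
carry_out([
  {"linear": [0, 0, 0], "delta_rot": [0, 0, 0]},
  {"linear": [0, 0, 0], "delta_rot": [0, 0, 0]},
  {"linear": [0, 0, 0], "delta_rot": [0, 0, 0]},
  {"linear": [0, 0, 0], "delta_rot": [0, 0, 0]},
  {"linear": [0, 0, 0], "delta_rot": [0, 0, 0]},
  {"linear": [0, 0, 0], "delta_rot": [0, 0, 0]},
], gripper=30, newtons=35)

```text
clock: 14.22
tcp_pos: [0.5269, -0.2503, 0.038]
eef_rot: [0.221, 0.975, -0.001, 0.004]
contact_force: [-0.2, 0.5, -0.2]
grip_width: 0.495
```

```bash
python3 -c "
from h import *
corr([.524,-.249,.2])"
```

```text
tcp [ 0.5269 -0.2503  0.038 ] lin [-0.012  0.005  0.648] rot [ 0.0016  0.0037 -0.0008] j [-0.46  0.51  1.8   0.    0.82 -1.59] F [-0.2  0.5 -0.2] g 0.495 t 14.22
```

Emit:
carry_out([
  {"linear": [0, 0, 0.1], "delta_rot": [0.002, 0.004, -0.001]},
  {"linear": [0, 0, 0.2], "delta_rot": [0, 0, 0]},
  {"linear": [0, 0, 0.2], "delta_rot": [0, 0, 0]},
  {"linear": [-0.005, 0.1, 0.05], "delta_rot": [0, 0, 0]},
  {"linear": [-0.005, 0.21, 0], "delta_rot": [0, 0, 0]},
  {"linear": [-0.005, 0.21, 0], "delta_rot": [0, 0, 0]},
  {"linear": [-0.005, 0.21, 0], "delta_rot": [0, 0, 0]},
  {"linear": [-0.005, 0.21, 0], "delta_rot": [0, 0, 0]},
])

```text
clock: 15.22
tcp_pos: [0.5181, -0.0107, 0.1769]
eef_rot: [0.226, 0.974, 0.002, -0.002]
contact_force: [0.6, -0.2, -0.5]
grip_width: 0.494
```

```bash
python3 -c "
from h import *
corr([.5205,.073,.1])"
```

```text
tcp [ 0.5181 -0.0107  0.1769] lin [ 0.009  0.335 -0.308] rot [-0.0021 -0.002   0.0041] j [-0.05  0.28  1.77  0.    1.1  -1.16] F [ 0.6 -0.2 -0.5] g 0.494 t 15.22
```

Emit:
carry_out([
  {"linear": [0.009, 0.15, -0.02], "delta_rot": [-0.002, -0.002, 0.004]},
  {"linear": [0, 0.13, -0.1], "delta_rot": [0, 0, 0]},
  {"linear": [0, 0.05, -0.1], "delta_rot": [0, 0, 0]},
  {"linear": [0, 0, -0.06], "delta_rot": [0, 0, 0]},
  {"linear": [0, 0, 0], "delta_rot": [0, 0, 0]},
])

```text
clock: 15.85
tcp_pos: [0.5182, 0.079, 0.1041]
eef_rot: [0.219, 0.976, 0.0, -0.001]
contact_force: [-0.5, 0.0, -0.6]
grip_width: 0.495
```

```bash
python3 - <<'E'
from h import *
corr([.5205,.073,.045])
c=get_calibration("wrist"); p,d=grab_frame("wrist"); cv2.imwrite("pics/w3.png",p[...,::-1])
E
```

```text
tcp [0.5182 0.079  0.1041] lin [ 0.009 -0.024 -0.236] rot [-0.0005 -0.0009 -0.0033] j [ 0.13  0.36  1.86  0.    0.92 -1.  ] F [-0.5  0.  -0.6] g 0.495 t 15.85
```

View pics/w3.png

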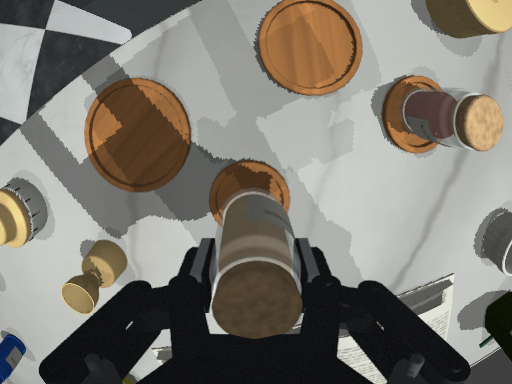

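The wrist picture shows S1 at (249,200) just beyond the held jar, L at (138,134) and M at (310,46). Fitting these:

```bash
cat >> h.py <<'E'
from scipy.optimize import least_squares
def wc(c,pts,r,z=.012):
    K=c['mtx'];R,_=cv2.Rodrigues(c['rvec']); cp=campos(c); Q=[]
    for u,v in pts:
        x,y=u-K[0,2],v-K[1,2]; q=np.hypot(x,y); th=q/K[0,0]
        w=R.T@np.array([np.sin(th)*x/q,np.sin(th)*y/q,np.cos(th)]); Q.append((cp+w*(z-cp[2])/w[2])[:2])
    Q=np.array(Q); f=least_squares(lambda x:np.hypot(*(Q-x).T)-r,Q.mean(0)); return f.x.round(4),(f.fun*1000).round(1)
E
python3 - <<'E'
from h import *
c=get_calibration("wrist")
print("S1",wc(c,[(209,197),(290,200),(249,160),(225,166),(276,170)],.035))
print("L",wc(c,[(85,133),(190,136),(138,78),(138,191)],.05))
print("M",wc(c,[(258,46),(362,46),(309,95)],.0425))
E
```

```text
S1 (array([0.5204, 0.0734]), array([-0.9, -0.3, -0.2,  0.7, -0.4]))
L (array([0.4275, 0.0103]), array([-0.8, -0.7, -1.2, -1.3]))
M (array([0.4233, 0.1734]), array([-0.6, -0.6,  0. ]))
```

Emit:
carry_out([
  {"linear": [0.012, -0.025, -0.07], "delta_rot": [0, -0.001, -0.003]},
  {"linear": [0, 0, -0.08], "delta_rot": [0, 0, 0]},
  {"linear": [0, 0, -0.04], "delta_rot": [0, 0, 0]},
  {"linear": [0, 0, 0], "delta_rot": [0, 0, 0]},
])

```text
clock: 16.4
tcp_pos: [0.5247, 0.072, 0.0596]
eef_rot: [0.223, 0.975, 0.002, 0.004]
contact_force: [-0.4, -0.4, -1.1]
grip_width: 0.498
```

```bash
python3 -c "
from h import *
corr([.5215,.0725,.045])"
```

```text
tcp [0.5247 0.072  0.0596] lin [-0.013  0.002 -0.059] rot [-0.0011  0.0044  0.0008] j [ 0.11  0.42  1.91  0.    0.81 -1.01] F [-0.4 -0.4 -1.1] g 0.498 t 16.4
```

Emit:
carry_out([
  {"linear": [-0.013, 0.002, -0.028], "delta_rot": [-0.001, 0.004, 0.001]},
  {"linear": [0, 0, -0.02], "delta_rot": [0, 0, 0]},
  {"linear": [0, 0, -0.01], "delta_rot": [0, 0, 0]},
])

```text
clock: 16.77
tcp_pos: [0.5225, 0.0726, 0.0461]
eef_rot: [0.222, 0.975, 0.001, 0.002]
contact_force: [-0.5, -0.8, -2.1]
grip_width: 0.499
```

```bash
python3 -c "
from h import *
corr([.5215,.0725,.044])"
```

```text
tcp [0.5225 0.0726 0.0461] lin [-0.004 -0.    -0.008] rot [-0.0003  0.0019 -0.0002] j [ 0.12  0.43  1.92  0.    0.78 -1.01] F [-0.5 -0.8 -2.1] g 0.499 t 16.77
```

Emit:
carry_out([
  {"linear": [-0.004, 0, -0.008], "delta_rot": [0, 0.002, 0]},
  {"linear": [0, 0, -0.007], "delta_rot": [0, 0, 0]},
  {"linear": [0, 0, -0.003], "delta_rot": [0, 0, 0]},
])

```text
clock: 17.15
tcp_pos: [0.5216, 0.0726, 0.044]
eef_rot: [0.222, 0.975, 0.0, 0.0]
contact_force: [-1.9, -0.5, 1.1]
grip_width: 0.497
```

Contact, with Fz up to +1.1 N. Releasing and retreating.

Emit:
carry_out([
  {"linear": [0, 0, 0], "delta_rot": [0, 0, 0]},
  {"linear": [0, 0, 0], "delta_rot": [0, 0, 0]},
  {"linear": [0, 0, 0], "delta_rot": [0, 0, 0]},
  {"linear": [0, 0, 0], "delta_rot": [0, 0, 0]},
  {"linear": [0, 0, 0], "delta_rot": [0, 0, 0]},
], gripper=85)

```text
clock: 17.77
tcp_pos: [0.5222, 0.0728, 0.0441]
eef_rot: [0.222, 0.975, 0.0, 0.001]
contact_force: [0.8, -0.6, 0.6]
grip_width: 0.997
```

Emit:
carry_out([
  {"linear": [0, 0, 0.06], "delta_rot": [0, 0, 0]},
  {"linear": [0, 0, 0.15], "delta_rot": [0, 0, 0]},
  {"linear": [0, 0, 0.2], "delta_rot": [0, 0, 0]},
  {"linear": [0, 0, 0.2], "delta_rot": [0, 0, 0]},
  {"linear": [0, 0, 0.2], "delta_rot": [0, 0, 0]},
  {"linear": [0, -0.1, 0.1], "delta_rot": [0, 0, 0]},
  {"linear": [-0.03, -0.2, 0], "delta_rot": [0, 0, 0]},
])

```text
clock: 18.65
tcp_pos: [0.5136, -0.0017, 0.2857]
eef_rot: [0.219, 0.976, 0.001, 0.004]
contact_force: [0.5, -0.5, -0.7]
grip_width: 0.995
```

```bash
python3 - <<'E'
from h import *
corr([.4417,-.321,.24])
p,d=grab_frame("scene"); c=get_calibration("scene"); cv2.imwrite("pics/s4.png",cv2.resize(p[90:225,90:290],None,fx=4,fy=4,interpolation=cv2.INTER_CUBIC)[...,::-1])
for g in regions_of("scene","spice_jar_a"):
    P=world("scene",d,g['mask'],c); 
    if np.median(P[:,1])<.0: continue
    k=(P[:,2]>.02)&(P[:,2]<.07); print(fitr(P[k,:2],.022,campos(c)[:2]),P[:,2].max(), [int(b) for b in g['bbox']])
E
```

```text
tcp [ 0.5136 -0.0017  0.2857] lin [-0.288 -1.277 -0.183] rot [-0.0004  0.0044 -0.003 ] j [-0.03  0.19  1.61  0.    1.34 -1.16] F [ 0.5 -0.5 -0.7] g 0.995 t 18.65
(array([0.51198254, 0.24335055]), np.float64(0.001423545805792795)) 0.10104168854252218 [158, 133, 179, 166]
(array([0.51929076, 0.07390101]), np.float64(0.0014047014803140224)) 0.10080599653944483 [208, 142, 224, 177]
```

View pics/s4.png

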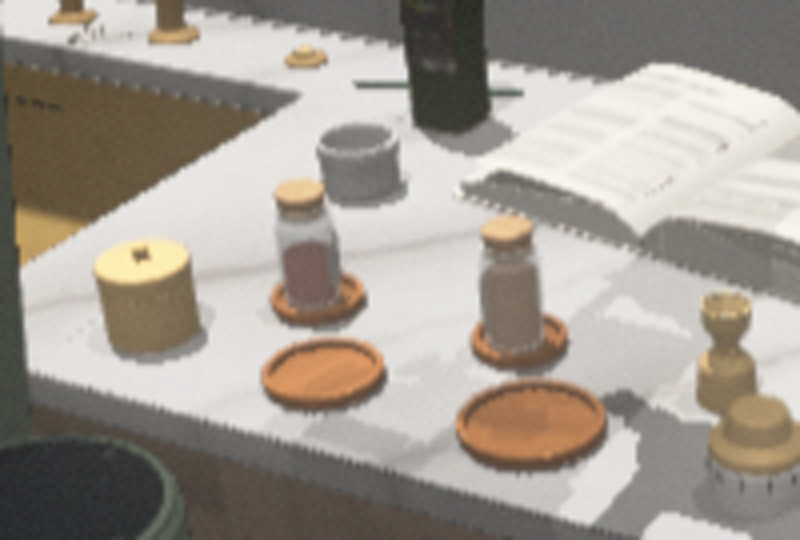

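Both jars are seated upright, each within about 1 mm of its coaster's centre. Next the mill.

Emit:
carry_out([
  {"linear": [-0.041, -0.18, 0], "delta_rot": [0, 0.004, -0.003]},
  {"linear": [-0.041, -0.18, 0], "delta_rot": [0, 0, 0]},
  {"linear": [-0.041, -0.18, 0], "delta_rot": [0, 0, 0]},
  {"linear": [-0.041, -0.18, 0], "delta_rot": [0, 0, 0]},
  {"linear": [-0.041, -0.18, 0], "delta_rot": [0, 0, 0]},
  {"linear": [-0.041, -0.18, 0], "delta_rot": [0, 0, 0]},
  {"linear": [-0.041, -0.16, -0.1], "delta_rot": [0, 0, 0]},
  {"linear": [0, 0, -0.05], "delta_rot": [0, 0, 0]},
])

```text
clock: 19.75
tcp_pos: [0.4383, -0.3204, 0.2519]
eef_rot: [0.225, 0.974, 0.0, 0.003]
contact_force: [0.2, 0.0, -0.4]
grip_width: 0.995
```

```bash
python3 - <<'E'
from h import *
corr([.4417,-.321,.18])
c=get_calibration("wrist"); p,d=grab_frame("wrist"); cv2.imwrite("pics/w4.png",p[...,::-1])
for g in regions_of("wrist","salt_mill"):
    P=wfish(c,g['mask'],d); z=P[:,2]
    t=(z>.115)&(z<.138); print(round(g['confidence'],2),[int(b) for b in g['bbox']],z.max().round(3),((P[t].min(0)+P[t].max(0))/2).round(4),np.ptp(P[t],axis=0).round(3), P[z>.142].mean(0).round(4))
E
```

```text
tcp [ 0.4383 -0.3204  0.2519] lin [ 0.013 -0.003 -0.288] rot [0.0005 0.0028 0.0027] j [-0.65  0.25  1.61  0.    1.28 -1.77] F [ 0.2  0.  -0.4] g 0.995 t 19.75
0.98 [227, 135, 278, 207] 0.151 [ 0.4372 -0.3212  0.1268] [0.048 0.049 0.022] [ 0.4366 -0.3207  0.1481]
```

View pics/w4.png

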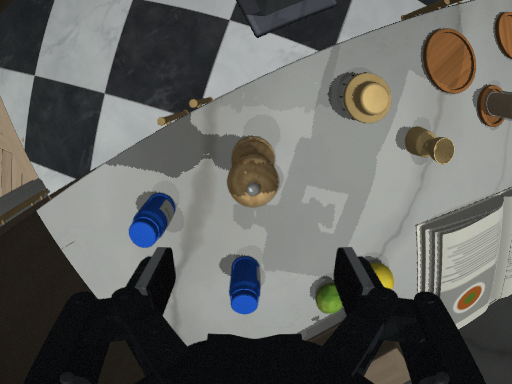

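The wrist picture shows the mill at (252,175) with its knob at (253,189), standing clear between the open fingers. I'll descend to grip across the head.

Emit:
carry_out([
  {"linear": [0.005, -0.003, -0.1], "delta_rot": [0, 0.003, 0.003]},
  {"linear": [0, 0, -0.15], "delta_rot": [0, 0, 0]},
  {"linear": [0, 0, -0.15], "delta_rot": [0, 0, 0]},
  {"linear": [0, 0, -0.1], "delta_rot": [0, 0, 0]},
  {"linear": [0, 0, 0], "delta_rot": [0, 0, 0]},
])

```text
clock: 20.48
tcp_pos: [0.4454, -0.3123, 0.1299]
eef_rot: [0.216, 0.976, -0.0, 0.004]
contact_force: [0.8, 0.9, -0.1]
grip_width: 0.996
```

```bash
python3 -c "
from h import *
corr([.4395,-.321,.098])"
```

```text
tcp [ 0.4454 -0.3123  0.1299] lin [-0.024 -0.035 -0.128] rot [ 0.0012  0.0041 -0.0059] j [-0.63  0.35  1.79  0.    0.99 -1.77] F [ 0.8  0.9 -0.1] g 0.996 t 20.48
```

Emit:
carry_out([
  {"linear": [-0.024, -0.035, -0.04], "delta_rot": [0.001, 0.004, -0.006]},
  {"linear": [0, 0, -0.05], "delta_rot": [0, 0, 0]},
  {"linear": [0, 0, -0.04], "delta_rot": [0, 0, 0]},
  {"linear": [0, 0, -0.005], "delta_rot": [0, 0, 0]},
])

```text
clock: 20.98
tcp_pos: [0.4415, -0.3219, 0.0978]
eef_rot: [0.222, 0.975, -0.001, 0.003]
contact_force: [-1.0, -0.3, 0.9]
grip_width: 0.998
```

```bash
python3 -c "
from h import *
corr([.4395,-.321,.097])"
```

```text
tcp [ 0.4415 -0.3219  0.0978] lin [-0.008  0.003 -0.003] rot [ 0.002   0.0026 -0.0003] j [-0.65  0.39  1.82 -0.    0.92 -1.77] F [-1.  -0.3  0.9] g 0.998 t 20.98
```

Emit:
carry_out([
  {"linear": [-0.006, 0.003, -0.004], "delta_rot": [0.002, 0.003, 0]},
])

```text
clock: 21.1
tcp_pos: [0.44, -0.3212, 0.0969]
eef_rot: [0.222, 0.975, -0.0, -0.0]
contact_force: [1.0, 0.0, 0.8]
grip_width: 0.996
```

Emit:
carry_out([
  {"linear": [0, 0, 0], "delta_rot": [0, 0, 0]},
  {"linear": [0, 0, 0], "delta_rot": [0, 0, 0]},
  {"linear": [0, 0, 0], "delta_rot": [0, 0, 0]},
  {"linear": [0, 0, 0], "delta_rot": [0, 0, 0]},
  {"linear": [0, 0, 0], "delta_rot": [0, 0, 0]},
  {"linear": [0, 0, 0], "delta_rot": [0, 0, 0]},
], gripper=30, newtons=50)

```text
clock: 21.85
tcp_pos: [0.4402, -0.3215, 0.0978]
eef_rot: [0.222, 0.975, -0.0, 0.0]
contact_force: [0.4, 0.9, 0.4]
grip_width: 0.549
```

```bash
python3 -c "
from h import *
corr([.4395,-.321,.25])"
```

```text
tcp [ 0.4402 -0.3215  0.0978] lin [-0.003  0.002  0.609] rot [ 0.0005  0.0001 -0.0002] j [-0.65  0.39  1.82 -0.    0.93 -1.77] F [0.4 0.9 0.4] g 0.549 t 21.85
```

Emit:
carry_out([
  {"linear": [0, 0, 0.05], "delta_rot": [0, 0, 0]},
  {"linear": [0, 0, 0.12], "delta_rot": [0, 0, 0]},
  {"linear": [0, 0, 0.18], "delta_rot": [0, 0, 0]},
  {"linear": [0, 0, 0.18], "delta_rot": [0, 0, 0]},
  {"linear": [0, 0, 0.1], "delta_rot": [0, 0, 0]},
  {"linear": [0, 0, 0], "delta_rot": [0, 0, 0]},
])

```text
clock: 22.6
tcp_pos: [0.4387, -0.32, 0.2611]
eef_rot: [0.222, 0.975, 0.0, -0.001]
contact_force: [-0.9, -0.6, -2.8]
grip_width: 0.553
```

```bash
python3 - <<'E'
from h import *
corr([.4235,.1735,.25])
p,d=grab_frame("scene"); cv2.imwrite("pics/s5.png",cv2.resize(p[90:260,250:450],None,fx=3.5,fy=3.5,interpolation=cv2.INTER_CUBIC)[...,::-1])
c=get_calibration("scene")
for g in regions_of("scene","salt_mill")[:2]:
    P=world("scene",d,g['mask'],c); z=P[:,2]; print(g['confidence'],z.min(),z.max(),np.median(P,0))
E
```

```text
tcp [ 0.4387 -0.32    0.2611] lin [-0.061  1.974 -0.045] rot [-0.0004 -0.0008 -0.0002] j [-0.65  0.25  1.58 -0.    1.31 -1.77] F [-0.9 -0.6 -2.8] g 0.553 t 22.6
0.88 0.08619480309580148 0.3145554433504369 [ 0.41979323 -0.32463207  0.22648669]
```

View pics/s5.png

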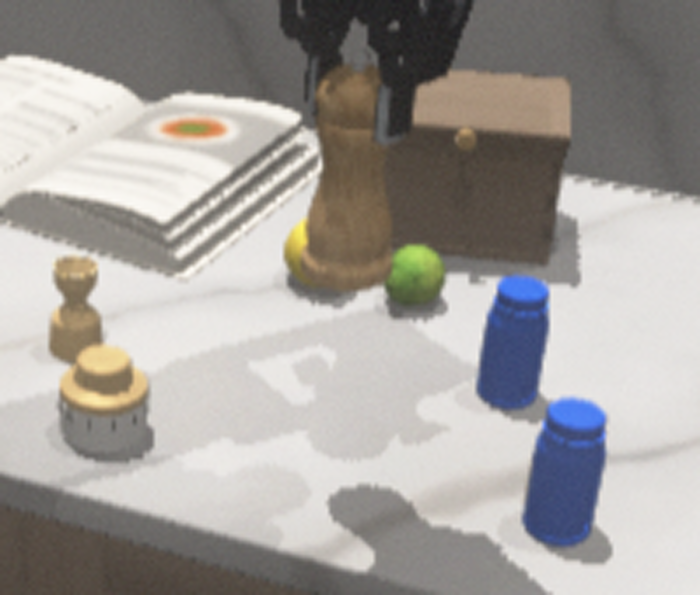

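The mill hangs upright at crop (350,180), with its foot about 0.16 m up. Carrying it to the medium coaster.

Emit:
carry_out([
  {"linear": [-0.007, 0.1, 0], "delta_rot": [0, 0, 0]},
  {"linear": [-0.007, 0.18, 0], "delta_rot": [0, 0, 0]},
  {"linear": [-0.007, 0.21, 0], "delta_rot": [0, 0, 0]},
  {"linear": [-0.007, 0.21, 0], "delta_rot": [0, 0, 0]},
  {"linear": [-0.007, 0.21, 0], "delta_rot": [0, 0, 0]},
  {"linear": [-0.007, 0.21, 0], "delta_rot": [0, 0, 0]},
  {"linear": [-0.007, 0.21, 0], "delta_rot": [0, 0, 0]},
  {"linear": [-0.007, 0.21, 0], "delta_rot": [0, 0, 0]},
])

```text
clock: 23.7
tcp_pos: [0.4117, 0.0826, 0.2461]
eef_rot: [0.224, 0.974, 0.004, -0.016]
contact_force: [1.2, -0.1, -1.8]
grip_width: 0.551
```

```bash
python3 -c "
from h import *
corr([.4245,.1735,.18])"
```

```text
tcp [0.4117 0.0826 0.2461] lin [ 0.051  0.363 -0.264] rot [-0.0077 -0.0143  0.0025] j [ 0.16  0.08  1.84  0.02  1.25 -0.97] F [ 1.2 -0.1 -1.8] g 0.551 t 23.7
```

Emit:
carry_out([
  {"linear": [0.025, 0.12, 0.0], "delta_rot": [-0.008, -0.014, 0.002]},
  {"linear": [0.02, 0.12, -0.02], "delta_rot": [0, 0, 0]},
  {"linear": [0.01, 0.08, -0.05], "delta_rot": [0, 0, 0]},
  {"linear": [0, 0.04, -0.1], "delta_rot": [0, 0, 0]},
  {"linear": [0, 0, -0.06], "delta_rot": [0, 0, 0]},
  {"linear": [0, 0, 0], "delta_rot": [0, 0, 0]},
])

```text
clock: 24.45
tcp_pos: [0.413, 0.1813, 0.1794]
eef_rot: [0.217, 0.976, -0.004, -0.009]
contact_force: [-0.1, -0.3, -1.7]
grip_width: 0.551
```

```bash
python3 - <<'E'
from h import *
corr([.4235,.1735,.105])
p,d=grab_frame("scene"); c=get_calibration("scene"); cv2.imwrite("pics/s6.png",cv2.resize(p[70:225,90:290],None,fx=4,fy=3.8,interpolation=cv2.INTER_CUBIC)[...,::-1])
for g in regions_of("scene","salt_mill")[:2]:
    P=world("scene",d,g['mask'],c); z=P[:,2]; b=np.percentile(z,1)
    k=(z<b+.012); print(g['confidence'],[int(x) for x in g['bbox']],b,z.max(),fitr(P[k,:2],.028,campos(c)[:2]))
c=get_calibration("wrist"); p,d=grab_frame("wrist"); cv2.imwrite("pics/w6.png",p[...,::-1])
E
```

```text
tcp [0.413  0.1813 0.1794] lin [ 0.042 -0.031 -0.298] rot [ 0.002  -0.0093 -0.005 ] j [ 0.39  0.18  1.9   0.    1.08 -0.75] F [-0.1 -0.3 -1.7] g 0.551 t 24.45
0.85 [149, 110, 172, 167] -0.02598846498192866 0.23109752117347895 (array([0.87777936, 0.58150412]), np.float64(0.0010542237390087188))
```

View pics/s6.png

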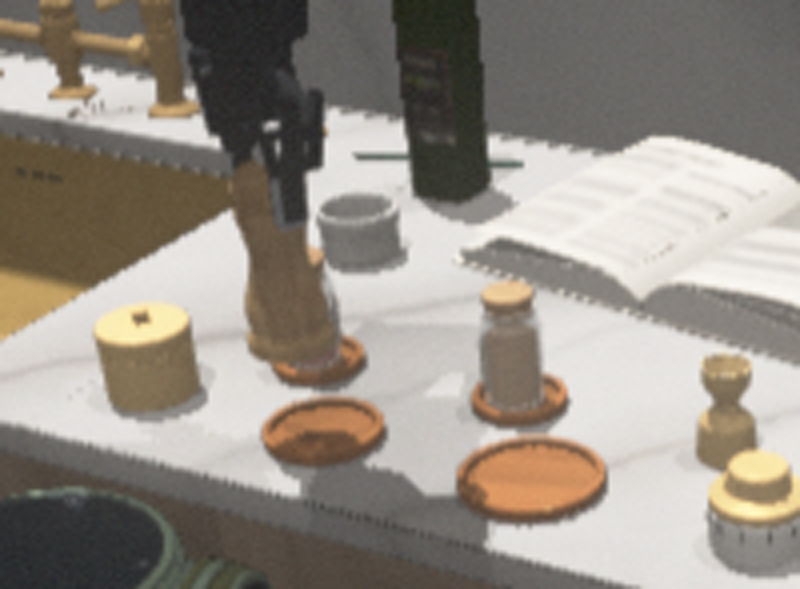

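View pics/w6.png

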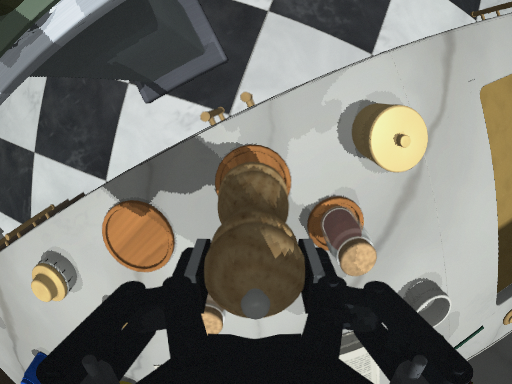

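The mill may be leaning in the grip, so I'll measure its axis.

```bash
python3 - <<'E'
from h import *
print(get_obs()['moment'])
for n in ["scene","side"]:
    p,d=grab_frame(n); c=get_calibration(n); cp=campos(c)
    for g in regions_of(n,"salt_mill")[:1]:
        mk=cv2.erode(g['mask'].astype(np.uint8),np.ones((3,3))).astype(bool)
        P=world(n,d,mk,c); P=P[np.hypot(P[:,0]-.41,P[:,1]-.18)<.06]
        # viewing dir horizontal, perpendicular
        v=(np.array([.41,.18])-cp[:2]); v/=np.linalg.norm(v); w=np.array([-v[1],v[0]])
        P0=P[:,:2]-[.413,.1813]
        print(n,"v",v.round(2),"w",w.round(2))
        for lo in np.arange(.07,.23,.015):
            k=(P[:,2]>lo)&(P[:,2]<lo+.015)
            if k.sum()>8:
                a=P0[k]@w; b=P0[k]@v; print(round(lo+.0075,3),k.sum(),"lat",(1e3*(a.min()+a.max())/2).round(1),"wid",(1e3*np.ptp(a)).round(1),"near",(1e3*np.percentile(b,10)).round(1))
E
```

```text
[ 0.01470367 -0.05241865 -0.02769097]
scene v [0.77 0.64] w [-0.64  0.77]
0.092 67 lat -1.0 wid 46.8 near -29.1
0.108 85 lat -1.5 wid 46.5 near -26.0
0.122 98 lat -1.1 wid 43.0 near -26.0
0.138 90 lat -1.3 wid 39.0 near -22.6
0.153 64 lat -0.8 wid 29.1 near -20.3
0.168 55 lat -0.7 wid 27.5 near -20.3
0.182 35 lat 3.2 wid 25.9 near -22.0
0.198 32 lat 9.9 wid 13.7 near -22.5
0.213 40 lat 10.3 wid 15.1 near -22.3
side v [0.36 0.93] w [-0.93  0.36]
0.092 54 lat -3.3 wid 46.1 near -29.7
0.108 44 lat -1.9 wid 42.7 near -28.9
0.122 58 lat -2.5 wid 42.4 near -27.6
0.138 47 lat -3.0 wid 35.2 near -24.2
0.153 37 lat -3.7 wid 28.5 near -20.8
0.168 35 lat -2.8 wid 31.1 near -21.3
0.182 11 lat -1.4 wid 34.4 near -21.7
0.198 9 lat -3.5 wid 37.6 near -18.4
```

The mill is vertical to within a degree, so the lean was only perspective. Lowering it onto the medium coaster.

Emit:
carry_out([
  {"linear": [0.036, -0.031, -0.03], "delta_rot": [0.002, -0.009, -0.005]},
  {"linear": [0, 0, -0.08], "delta_rot": [0, 0, 0]},
  {"linear": [0, 0, -0.08], "delta_rot": [0, 0, 0]},
  {"linear": [0, 0, -0.03], "delta_rot": [0, 0, 0]},
  {"linear": [0, 0, 0], "delta_rot": [0, 0, 0]},
])

```text
clock: 25.42
tcp_pos: [0.4277, 0.1713, 0.1259]
eef_rot: [0.224, 0.974, 0.003, 0.006]
contact_force: [-0.4, 0.9, -1.6]
grip_width: 0.546
```

```bash
python3 - <<'E'
from h import *
corr([.422,.1735,.105])
for n in ["scene","side"]:
    p,d=grab_frame(n); c=get_calibration(n); cp=campos(c)
    if n=="scene": cv2.imwrite("pics/s7.png",cv2.resize(p[90:225,90:290],None,fx=4,fy=4,interpolation=cv2.INTER_CUBIC)[...,::-1])
    g=regions_of(n,"salt_mill")[0]
    P=world(n,d,cv2.erode(g['mask'].astype(np.uint8),np.ones((2,2))).astype(bool),c); P=P[np.hypot(P[:,0]-.42,P[:,1]-.17)<.06]; z0=get_obs()['tcp_pos'][2]-.098
    for a,b,r in [(.005,.03,.028),(.03,.05,.026),(.113,.135,.025)]:
        k=(P[:,2]>z0+a)&(P[:,2]<z0+b); 
        if k.sum()>8: print(n,k.sum(),fitr(P[k,:2],r,cp[:2]))
E
```

```text
tcp [0.4277 0.1713 0.1259] lin [-0.023  0.009 -0.084] rot [-0.0016  0.0064  0.0023] j [ 0.36  0.24  1.98 -0.    0.91 -0.76] F [-0.4  0.9 -1.6] g 0.546 t 25.43Traceback (most recent call last):
  File "<stdin>", line 6, in <module>
IndexError: list index out of range
```

View pics/s7.png

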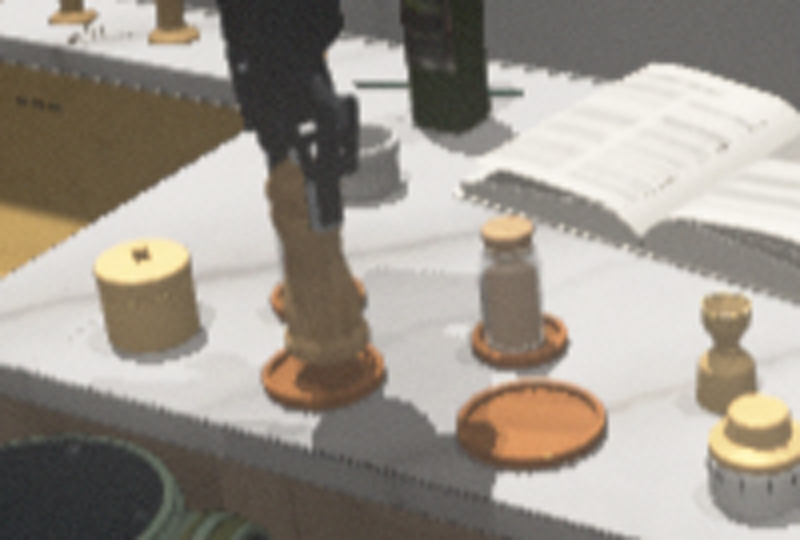

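Emit:
carry_out([
  {"linear": [-0.023, 0.009, -0.02], "delta_rot": [-0.002, 0.006, 0.002]},
  {"linear": [0, 0, -0.02], "delta_rot": [0, 0, 0]},
  {"linear": [0, 0, -0.002], "delta_rot": [0, 0, 0]},
])

```text
clock: 25.9
tcp_pos: [0.4228, 0.1744, 0.1167]
eef_rot: [0.222, 0.975, 0.001, 0.002]
contact_force: [0.2, -0.1, -2.6]
grip_width: 0.552
```

```bash
python3 - <<'E'
from h import *
corr([.422,.1735,.105])
for n in ["side","scene"]:
    p,d=grab_frame(n); c=get_calibration(n); cp=campos(c)
    if n=="scene": cv2.imwrite("pics/s8.png",cv2.resize(p[120:225,110:230],None,fx=6,fy=5.5,interpolation=cv2.INTER_CUBIC)[...,::-1])
    P=world(n,d,d>0,c); P=P[np.hypot(P[:,0]-.423,P[:,1]-.1735)<.05]; z0=get_obs()['tcp_pos'][2]-.098
    for a,b,r in [(.004,.016,.028),(.02,.04,.026),(.113,.135,.025)]:
        k=(P[:,2]>z0+a)&(P[:,2]<z0+b)
        if k.sum()>8: print(n,k.sum(),fitr(P[k,:2],r,cp[:2]))
E
```

```text
tcp [0.4228 0.1744 0.1167] lin [-0.003 -0.004 -0.047] rot [-0.0003  0.0021 -0.0001] j [ 0.37  0.25  1.99 -0.    0.9  -0.76] F [ 0.2 -0.1 -2.6] g 0.552 t 25.9
side 52 (array([0.42327303, 0.17265589]), np.float64(0.0014480569989493305))
side 74 (array([0.42359128, 0.17254394]), np.float64(0.0012811002725687365))
side 85 (array([0.41720138, 0.16707605]), np.float64(0.004880424649988637))
scene 96 (array([0.42350186, 0.17187294]), np.float64(0.0014608734493335445))
scene 123 (array([0.42385043, 0.17267661]), np.float64(0.0010915331825249036))
scene 166 (array([0.4233012 , 0.16506869]), np.float64(0.0032716092175433757))
```

View pics/s8.png

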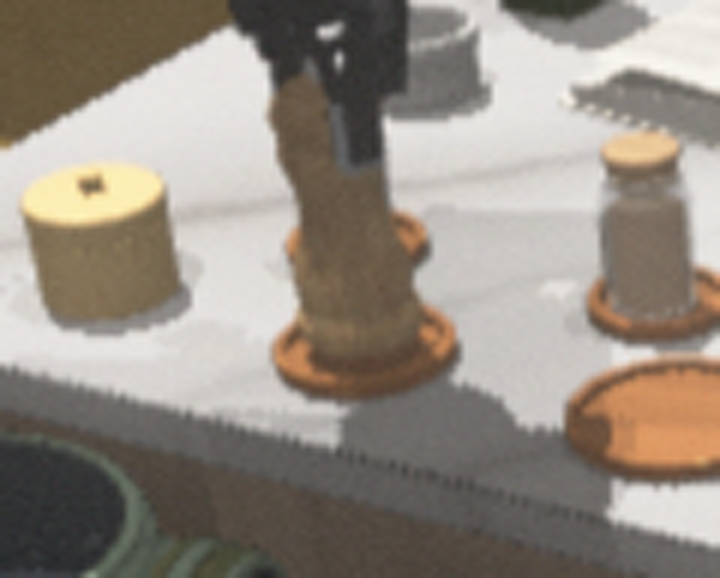

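The foot measures (.4235,.172), within 1.5 mm of the coaster centre. Going straight down.

Emit:
carry_out([
  {"linear": [0.002, 0.002, -0.025], "delta_rot": [0, 0.002, 0]},
  {"linear": [0, 0, -0.018], "delta_rot": [0, 0, 0]},
  {"linear": [0, 0, -0.006], "delta_rot": [0, 0, 0]},
])

```text
clock: 26.38
tcp_pos: [0.4237, 0.175, 0.104]
eef_rot: [0.222, 0.975, 0.0, 0.0]
contact_force: [0.5, -0.4, -2.0]
grip_width: 0.549
```

Emit:
carry_out([
  {"linear": [0, 0, -0.005], "delta_rot": [0, 0, 0]},
  {"linear": [0, 0, -0.003], "delta_rot": [0, 0, 0]},
])

```text
clock: 26.62
tcp_pos: [0.4241, 0.175, 0.1039]
eef_rot: [0.222, 0.975, 0.001, 0.001]
contact_force: [-2.4, -1.2, 3.7]
grip_width: 0.55
```

Contact at TCP 0.104, as expected. Releasing.

Emit:
carry_out([
  {"linear": [0, 0, 0], "delta_rot": [0, 0, 0]},
  {"linear": [0, 0, 0], "delta_rot": [0, 0, 0]},
  {"linear": [0, 0, 0], "delta_rot": [0, 0, 0]},
  {"linear": [0, 0, 0], "delta_rot": [0, 0, 0]},
  {"linear": [0, 0, 0], "delta_rot": [0, 0, 0]},
], gripper=85)

```text
clock: 27.25
tcp_pos: [0.425, 0.1753, 0.1044]
eef_rot: [0.222, 0.975, 0.001, 0.002]
contact_force: [0.4, 0.4, -0.5]
grip_width: 0.996
```

Emit:
carry_out([
  {"linear": [0, 0, 0.05], "delta_rot": [0, 0, 0]},
  {"linear": [0, 0, 0.12], "delta_rot": [0, 0, 0]},
  {"linear": [0, 0, 0.2], "delta_rot": [0, 0, 0]},
  {"linear": [0, 0, 0.2], "delta_rot": [0, 0, 0]},
  {"linear": [0, 0.1, 0], "delta_rot": [0, 0, 0]},
  {"linear": [0, 0.2, 0], "delta_rot": [0, 0, 0]},
  {"linear": [0, 0.2, 0], "delta_rot": [0, 0, 0]},
  {"linear": [0, 0.1, 0], "delta_rot": [0, 0, 0]},
])

```text
clock: 28.25
tcp_pos: [0.4249, 0.328, 0.2595]
eef_rot: [0.224, 0.975, 0.004, 0.005]
contact_force: [1.6, -0.7, 0.0]
grip_width: 0.996
```

```bash
python3 - <<'E'
from h import *
corr([.431,.329,.14])
p,d=grab_frame("scene"); c=get_calibration("scene"); cp=campos(c); cv2.imwrite("pics/s9.png",cv2.resize(p[90:225,90:290],None,fx=4,fy=4,interpolation=cv2.INTER_CUBIC)[...,::-1])
P=world("scene",d,d>0,c); P=P[np.hypot(P[:,0]-.423,P[:,1]-.1735)<.05]
for a,b,r in [(.02,.03,.028),(.026,.046,.026),(.119,.141,.025)]:
    k=(P[:,2]>a)&(P[:,2]<b); print(k.sum(),fitr(P[k,:2],r,cp[:2]))
print(P[:,2].max())
c=get_calibration("wrist"); p,d=grab_frame("wrist"); cv2.imwrite("pics/w9.png",p[...,::-1])
for g in regions_of("wrist","brass_tin"):
    P=wfish(c,g['mask'],d); z=P[:,2]; t=(z>.05)&(z<.062); print(g['confidence'],[int(x) for x in g['bbox']],((P[t].min(0)+P[t].max(0))/2).round(4),np.ptp(P[t],axis=0).round(3))
E
```

```text
tcp [0.4249 0.328  0.2595] lin [ 0.024  0.004 -0.478] rot [-0.003   0.006   0.0021] j [ 0.64  0.24  1.61 -0.    1.28 -0.48] F [ 1.6 -0.7  0. ] g 0.996 t 28.25
74 (array([0.426709  , 0.17451935]), np.float64(0.0013777797421882726))
120 (array([0.42454027, 0.173159  ]), np.float64(0.00125600410050806))
160 (array([0.42545646, 0.17594954]), np.float64(0.0018050566410125189))
0.15659948474294771
0.71 [226, 135, 282, 197] [0.4291 0.3287 0.0561] [0.067 0.066 0.012]
```

View pics/s9.png

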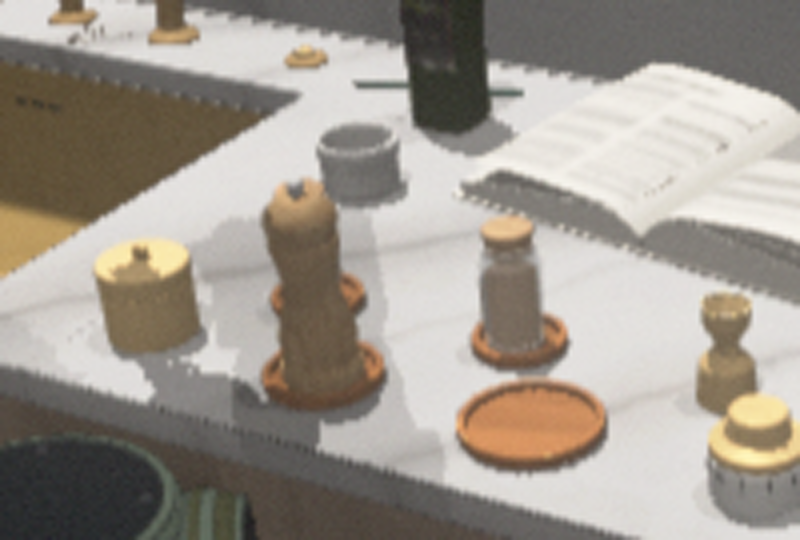

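View pics/w9.png

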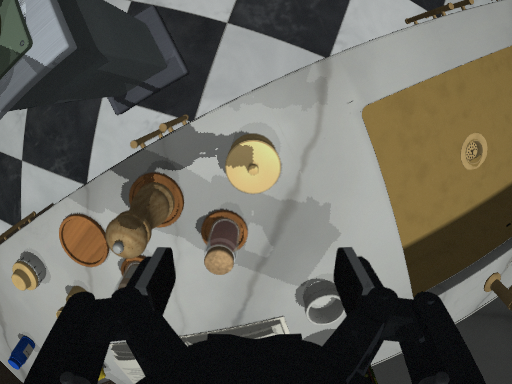

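The mill stands upright in the medium coaster, with its top at 0.157 m, and jar 1 still stands, at wrist (220,247). The tin at wrist (253,165) measures (.430,.329). Going to it.

Emit:
carry_out([
  {"linear": [0.02, 0.004, -0.1], "delta_rot": [-0.003, 0.006, 0.002]},
  {"linear": [0, 0, -0.18], "delta_rot": [0, 0, 0]},
  {"linear": [0, 0, -0.18], "delta_rot": [0, 0, 0]},
  {"linear": [0, 0, -0.06], "delta_rot": [0, 0, 0]},
  {"linear": [0, 0, 0], "delta_rot": [0, 0, 0]},
])

```text
clock: 29.02
tcp_pos: [0.4305, 0.3213, 0.129]
eef_rot: [0.224, 0.975, -0.001, 0.001]
contact_force: [0.8, 0.2, 0.7]
grip_width: 0.995
```

```bash
python3 -c "
from h import *
corr([.4305,.329,.07])"
```

```text
tcp [0.4305 0.3213 0.129 ] lin [ 0.     0.031 -0.236] rot [0.001  0.0013 0.0019] j [ 0.62  0.35  1.8  -0.    0.99 -0.5 ] F [0.8 0.2 0.7] g 0.995 t 29.02
```

Emit:
carry_out([
  {"linear": [0, 0.031, -0.07], "delta_rot": [0.001, 0.001, 0.002]},
  {"linear": [0, 0, -0.09], "delta_rot": [0, 0, 0]},
  {"linear": [0, 0, -0.03], "delta_rot": [0, 0, 0]},
  {"linear": [0, 0, 0], "delta_rot": [0, 0, 0]},
])

```text
clock: 29.52
tcp_pos: [0.4324, 0.3299, 0.0823]
eef_rot: [0.223, 0.975, 0.002, 0.002]
contact_force: [-0.5, 0.1, 0.1]
grip_width: 0.999
```

```bash
python3 -c "
from h import *
corr([.4305,.329,.015])"
```

```text
tcp [0.4324 0.3299 0.0823] lin [-0.008 -0.004 -0.269] rot [-0.0019  0.0027  0.0005] j [ 0.63  0.41  1.85 -0.    0.88 -0.49] F [-0.5  0.1  0.1] g 0.999 t 29.52
```

Emit:
carry_out([
  {"linear": [-0.009, -0.004, -0.05], "delta_rot": [-0.002, 0.003, 0]},
  {"linear": [-0.002, 0, -0.06], "delta_rot": [0, 0.001, 0]},
  {"linear": [-0.002, 0, -0.06], "delta_rot": [0, 0.001, 0]},
  {"linear": [-0.002, 0, -0.06], "delta_rot": [0, 0.001, 0]},
  {"linear": [0, 0, -0.01], "delta_rot": [0, 0, 0]},
])

```text
clock: 30.15
tcp_pos: [0.4288, 0.3293, 0.0191]
eef_rot: [0.222, 0.975, -0.0, -0.003]
contact_force: [-0.7, -0.9, -0.9]
grip_width: 0.995
```

```bash
python3 -c "
from h import *
corr([.4305,.329,.015])"
```

```text
tcp [0.4288 0.3293 0.0191] lin [ 0.007 -0.001 -0.016] rot [-0.0003 -0.003   0.0004] j [ 0.63  0.49  1.91  0.01  0.75 -0.5 ] F [-0.7 -0.9 -0.9] g 0.995 t 30.15
```

Emit:
carry_out([
  {"linear": [0.007, -0.001, -0.018], "delta_rot": [0, -0.003, 0]},
  {"linear": [0, 0, 0], "delta_rot": [0, 0, 0]},
])

```text
clock: 30.4
tcp_pos: [0.4309, 0.3291, 0.0142]
eef_rot: [0.222, 0.975, 0.0, 0.0]
contact_force: [0.0, -0.3, -0.1]
grip_width: 0.999
```

Emit:
carry_out([
  {"linear": [0, 0, 0], "delta_rot": [0, 0, 0]},
  {"linear": [0, 0, 0], "delta_rot": [0, 0, 0]},
  {"linear": [0, 0, 0], "delta_rot": [0, 0, 0]},
  {"linear": [0, 0, 0], "delta_rot": [0, 0, 0]},
  {"linear": [0, 0, 0], "delta_rot": [0, 0, 0]},
], gripper=52, newtons=45)

```text
clock: 31.02
tcp_pos: [0.4313, 0.3294, 0.0151]
eef_rot: [0.222, 0.975, 0.001, 0.001]
contact_force: [0.1, -0.4, -0.6]
grip_width: 0.753
```

```bash
python3 -c "
from h import *
corr([.4305,.329,.17])"
```

```text
tcp [0.4313 0.3294 0.0151] lin [-0.003 -0.002  0.62 ] rot [-0.0009  0.001   0.0004] j [ 0.63  0.5   1.91  0.    0.73 -0.49] F [ 0.1 -0.4 -0.6] g 0.753 t 31.02
```

Emit:
carry_out([
  {"linear": [0, 0, 0.06], "delta_rot": [0, 0, 0]},
  {"linear": [0, 0, 0.15], "delta_rot": [0, 0, 0]},
  {"linear": [0, 0, 0.2], "delta_rot": [0, 0, 0]},
  {"linear": [0, 0, 0.2], "delta_rot": [0, 0, 0]},
  {"linear": [0, 0, 0.2], "delta_rot": [0, 0, 0]},
  {"linear": [0, 0, 0.1], "delta_rot": [0, 0, 0]},
  {"linear": [0, 0, 0], "delta_rot": [0, 0, 0]},
])

```text
clock: 31.9
tcp_pos: [0.4291, 0.3279, 0.2545]
eef_rot: [0.222, 0.975, 0.002, 0.002]
contact_force: [0.4, 0.4, -3.0]
grip_width: 0.748
```

```bash
python3 - <<'E'
from h import *
corr([.4275,.0095,.24])
p,d=grab_frame("scene"); cv2.imwrite("pics/s10.png",cv2.resize(p[50:225,70:290],None,fx=3.5,fy=3.4,interpolation=cv2.INTER_CUBIC)[...,::-1])
E
```

```text
tcp [0.4291 0.3279 0.2545] lin [-0.006 -1.273 -0.058] rot [-0.0016  0.002   0.0004] j [ 0.63  0.25  1.61  0.    1.28 -0.49] F [ 0.4  0.4 -3. ] g 0.748 t 31.9
```

View pics/s10.png

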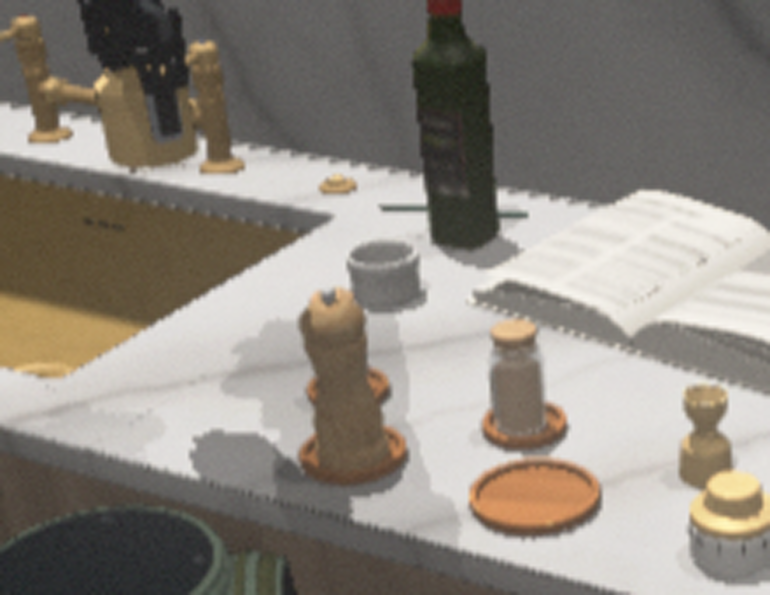

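The tin is held, with Fz at -3 N and the tin at crop (150,115). Its bottom is at about 0.24 m, clear of the mill, so I'm carrying it over.

Emit:
carry_out([
  {"linear": [0, -0.1, 0], "delta_rot": [-0.002, 0.002, 0]},
  {"linear": [0, -0.17, 0], "delta_rot": [0, 0, 0]},
  {"linear": [0, -0.18, 0], "delta_rot": [0, 0, 0]},
  {"linear": [0, -0.18, 0], "delta_rot": [0, 0, 0]},
  {"linear": [0, -0.18, 0], "delta_rot": [0, 0, 0]},
  {"linear": [0, -0.18, 0], "delta_rot": [0, 0, 0]},
  {"linear": [0, -0.15, 0], "delta_rot": [0, 0, 0]},
  {"linear": [0, -0.08, 0], "delta_rot": [0, 0, 0]},
])

```text
clock: 32.95
tcp_pos: [0.4191, 0.0124, 0.2386]
eef_rot: [0.22, 0.975, -0.008, -0.013]
contact_force: [0.1, 1.0, -1.5]
grip_width: 0.752
```

```bash
python3 -c "
from h import *
corr([.4275,.0095,.08])"
```

```text
tcp [0.4191 0.0124 0.2386] lin [ 0.034 -0.012 -0.634] rot [ 0.0054 -0.0143 -0.0018] j [ 0.01  0.08  1.86 -0.01  1.23 -1.11] F [ 0.1  1.  -1.5] g 0.752 t 32.95
```

Emit:
carry_out([
  {"linear": [0.034, -0.012, -0.08], "delta_rot": [0.005, -0.014, -0.002]},
  {"linear": [0, 0, -0.15], "delta_rot": [0, 0, 0]},
  {"linear": [0, 0, -0.15], "delta_rot": [0, 0, 0]},
  {"linear": [0, 0, -0.1], "delta_rot": [0, 0, 0]},
  {"linear": [0, 0, 0], "delta_rot": [0, 0, 0]},
])

```text
clock: 33.58
tcp_pos: [0.4209, 0.0072, 0.1087]
eef_rot: [0.225, 0.974, -0.002, -0.007]
contact_force: [0.3, 0.1, -2.8]
grip_width: 0.753
```

```bash
python3 - <<'E'
from h import *
corr([.4275,.0095,.03])
c=get_calibration("wrist"); p,d=grab_frame("wrist"); cv2.imwrite("pics/w11.png",p[...,::-1])
for n in ["scene","side"]:
    p,d=grab_frame(n); c=get_calibration(n); cp=campos(c)
    P=world(n,d,d>0,c); P=P[np.hypot(P[:,0]-.4275,P[:,1]-.0095)<.06]; z0=get_obs()['tcp_pos'][2]-.015
    k=(P[:,2]>z0+.004)&(P[:,2]<z0+.03); print(n,k.sum(),fitr(P[k,:2],.0335,cp[:2]))
E
```

```text
tcp [0.4209 0.0072 0.1087] lin [ 0.026  0.009 -0.315] rot [ 0.0003 -0.0073  0.0025] j [-0.01  0.22  2.07 -0.    0.87 -1.13] F [ 0.3  0.1 -2.8] g 0.753 t 33.58
scene 214 (array([0.4229451 , 0.00648954]), np.float64(0.0013854910154952372))
side 137 (array([0.42308931, 0.00657755]), np.float64(0.001566501886139604))
```

View pics/w11.png

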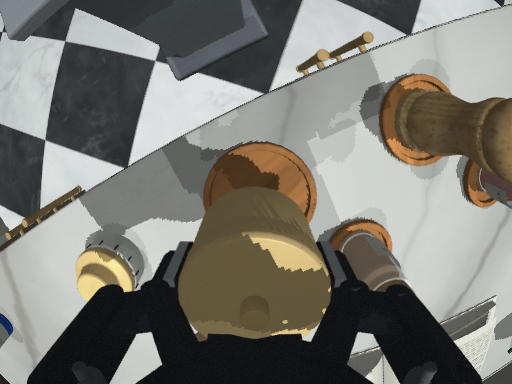

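```bash
python3 - <<'E'
from h import *
c=get_calibration("wrist")
print("L",wc(c,[(204,193),(316,190),(260,141),(222,156),(299,155)],.05))
E
```

```text
L (array([0.4301, 0.0097]), array([-0.6, -1. ,  0.3, -0.3,  0.3]))
```

Emit:
carry_out([
  {"linear": [0.026, 0.009, -0.06], "delta_rot": [0, -0.007, 0.002]},
  {"linear": [0, 0, -0.1], "delta_rot": [0, 0, 0]},
  {"linear": [0, 0, -0.09], "delta_rot": [0, 0, 0]},
  {"linear": [0, 0, -0.02], "delta_rot": [0, 0, 0]},
  {"linear": [0, 0, 0], "delta_rot": [0, 0, 0]},
])

```text
clock: 34.35
tcp_pos: [0.4369, 0.0097, 0.0489]
eef_rot: [0.222, 0.975, 0.002, 0.012]
contact_force: [0.0, -0.2, -1.7]
grip_width: 0.754
```

```bash
python3 - <<'E'
from h import *
corr([.4275,.0095,.022])
E
```

```text
tcp [0.4369 0.0097 0.0489] lin [-0.037 -0.001 -0.107] rot [0.0003 0.0121 0.0002] j [-0.    0.31  2.14 -0.    0.67 -1.13] F [ 0.  -0.2 -1.7] g 0.754 t 34.35
```

Emit:
carry_out([
  {"linear": [-0.037, -0.001, -0.03], "delta_rot": [0, 0.012, 0]},
  {"linear": [0, 0, -0.03], "delta_rot": [0, 0, 0]},
  {"linear": [0, 0, -0.015], "delta_rot": [0, 0, 0]},
])

```text
clock: 34.72
tcp_pos: [0.4287, 0.0094, 0.0311]
eef_rot: [0.222, 0.975, 0.0, 0.002]
contact_force: [-1.0, -0.8, -2.3]
grip_width: 0.754
```

```bash
python3 - <<'E'
from h import *
corr([.4275,.0095,.021])
E
```

```text
tcp [0.4287 0.0094 0.0311] lin [-0.005  0.    -0.04 ] rot [0.0003 0.0017 0.0002] j [-0.    0.34  2.16 -0.    0.64 -1.13] F [-1.  -0.8 -2.3] g 0.754 t 34.73
```

Emit:
carry_out([
  {"linear": [-0.004, 0, -0.022], "delta_rot": [0, 0.002, 0]},
  {"linear": [0, 0, -0.012], "delta_rot": [0, 0, 0]},
  {"linear": [0, 0, -0.005], "delta_rot": [0, 0, 0]},
])

```text
clock: 35.1
tcp_pos: [0.4276, 0.0094, 0.021]
eef_rot: [0.222, 0.975, -0.0, -0.001]
contact_force: [-5.3, -0.6, 19.3]
grip_width: 0.751
```

Emit:
carry_out([
  {"linear": [0, 0, -0.006], "delta_rot": [0, 0, 0]},
  {"linear": [0, 0, -0.003], "delta_rot": [0, 0, 0]},
])

```text
clock: 35.35
tcp_pos: [0.4276, 0.0094, 0.021]
eef_rot: [0.222, 0.975, -0.0, -0.0]
contact_force: [-2.0, -0.1, 4.1]
grip_width: 0.754
```

The tin is seated: firm contact at TCP 0.021. Releasing.

Emit:
carry_out([
  {"linear": [0, 0, 0], "delta_rot": [0, 0, 0]},
  {"linear": [0, 0, 0], "delta_rot": [0, 0, 0]},
  {"linear": [0, 0, 0], "delta_rot": [0, 0, 0]},
  {"linear": [0, 0, 0], "delta_rot": [0, 0, 0]},
  {"linear": [0, 0, 0], "delta_rot": [0, 0, 0]},
], gripper=85)

```text
clock: 35.98
tcp_pos: [0.4286, 0.0094, 0.0213]
eef_rot: [0.222, 0.975, -0.0, 0.001]
contact_force: [-0.5, -0.0, 0.6]
grip_width: 0.999
```

```bash
python3 - <<'E'
from h import *
corr([.4285,.0090,.022])
E
```

```text
tcp [0.4286 0.0094 0.0213] lin [-0.    -0.002  0.003] rot [0.0003 0.0006 0.0002] j [-0.    0.36  2.17 -0.    0.62 -1.13] F [-0.5 -0.   0.6] g 0.999 t 35.98
```

Emit:
carry_out([
  {"linear": [0, 0, 0.05], "delta_rot": [0, 0, 0]},
  {"linear": [0, 0, 0.1], "delta_rot": [0, 0, 0]},
  {"linear": [0, 0, 0.15], "delta_rot": [0, 0, 0]},
  {"linear": [0, 0, 0.2], "delta_rot": [0, 0, 0]},
  {"linear": [0, 0, 0.2], "delta_rot": [0, 0, 0]},
  {"linear": [0, 0, 0.2], "delta_rot": [0, 0, 0]},
  {"linear": [0, 0, 0.1], "delta_rot": [0, 0, 0]},
  {"linear": [0, 0, 0], "delta_rot": [0, 0, 0]},
])

```text
clock: 36.98
tcp_pos: [0.426, 0.0094, 0.2851]
eef_rot: [0.222, 0.975, 0.0, 0.003]
contact_force: [0.3, 0.2, 0.6]
grip_width: 0.997
```

```bash
python3 - <<'E'
from h import *
corr([.4285,.0090,.022])
for n in ["scene","side"]:
    p,d=grab_frame(n); c=get_calibration(n); cp=campos(c)
    x0,x1,y0,y1=(100,300,90,240) if n=="scene" else (160,310,100,250)
    cv2.imwrite(f"pics/{n}12.png",cv2.resize(p[y0:y1,x0:x1],None,fx=4,fy=4,interpolation=cv2.INTER_CUBIC)[...,::-1])
    for q,r,lo,hi in [("spice_jar_a",.022,.02,.07),("salt_mill",.025,.119,.14),("brass_tin",.0335,.015,.06),("jigger",.0215,.06,.072),("kitchen_timer",.033,.005,.03)]:
        for g in regions_of(n,q):
            P=world(n,d,g['mask'],c); k=(P[:,2]>lo)&(P[:,2]<hi)
            if k.sum()>10: f=fitr(P[k,:2],r,cp[:2]); print(n,q,round(g['confidence'],2),f[0].round(4),round(f[1],4),"zmax",P[:,2].max().round(3))
c=get_calibration("wrist"); p,d=grab_frame("wrist"); cv2.imwrite("pics/w12.png",p[...,::-1])
E
```

```text
tcp [0.426  0.0094 0.2851] lin [ 0.01  -0.002 -1.052] rot [0.0003 0.0031 0.0002] j [-0.    0.04  1.78 -0.    1.31 -1.13] F [0.3 0.2 0.6] g 0.997 t 36.98
scene spice_jar_a 0.66 [ 0.5946 -0.4111] 0.0012 zmax 0.095
scene spice_jar_a 0.62 [ 0.4481 -0.4763] 0.001 zmax 0.094
scene spice_jar_a 0.58 [0.519  0.0739] 0.0013 zmax 0.101
scene salt_mill 0.87 [0.4254 0.1751] 0.0016 zmax 0.158
scene brass_tin 0.57 [0.4286 0.0096] 0.0011 zmax 0.08
scene jigger 0.84 [ 0.5138 -0.0838] 0.004 zmax 0.076
scene kitchen_timer 0.92 [ 0.4281 -0.1574] 0.0009 zmax 0.066
side spice_jar_a 0.86 [0.5187 0.0734] 0.0016 zmax 0.098
side spice_jar_a 0.8 [ 0.5943 -0.4114] 0.0012 zmax 0.093
side spice_jar_a 0.78 [0.5113 0.243 ] 0.0022 zmax 0.098
side salt_mill 0.63 [0.425  0.1771] 0.0026 zmax 0.153
side brass_tin 0.77 [0.4284 0.0091] 0.0014 zmax 0.076
side brass_tin 0.42 [0.5257 0.0845] 0.0023 zmax 0.098
side jigger 0.76 [ 0.5254 -0.0986] 0.0031 zmax 0.073
side kitchen_timer 0.8 [ 0.4272 -0.157 ] 0.0015 zmax 0.063
side kitchen_timer 0.59 [0.4277 0.009 ] 0.0012 zmax 0.076
```

View pics/scene12.png

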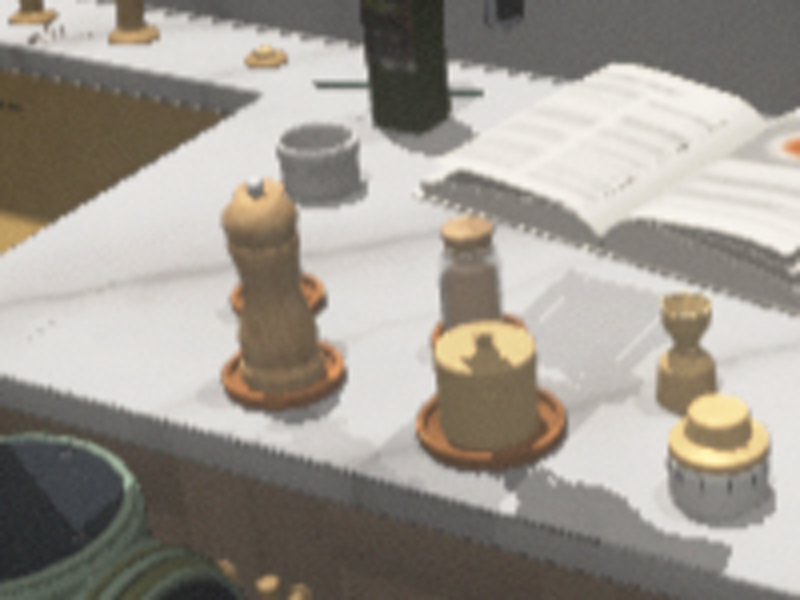

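View pics/side12.png

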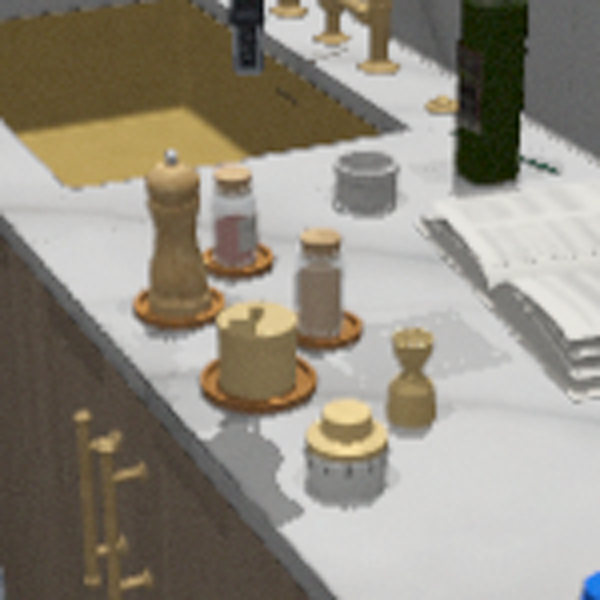

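View pics/w12.png

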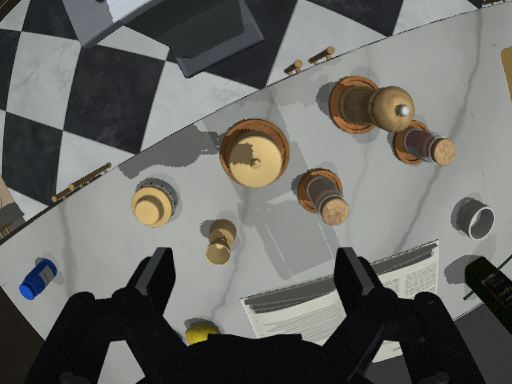

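All three views show both jars, the mill and the tin upright inside their rims. The jigger and timer haven't moved. Handing in.

```bash
python3 -c "
from station import *
print(hand_in())"
```

```text
the job is handed in; nothing more can be done
None
```

All four condiments are set out: the two clear corked jars on the small coasters, the salt mill on the medium one and the brass tin on the large one. I placed them in that order and handed the job in at about 37 s.

- **Position:** In my last pictures, each object's measured centre was within about 2–4 mm of its coaster's, against 7–10 mm of clearance. The mill's upper body had the largest offset.
- **Seating:** The jar, mill and tin tops read close to the expected heights for standing on the recess floor (98, 156 and 77 mm). The pictures show them upright with the gripper clear.
- **Left alone:** The kitchen timer and the blue jar measured within 1 mm of where they started. The jigger's position never measured well: the two cameras disagreed by about 15 mm, before and after. Each camera's own reading changed by no more than about 3 mm, so it appears not to have moved.
- **Failed or disagreed:** My early colour-based fit of the coasters failed, so I used the depth and wrist-camera fits, which agreed. In the last pictures the detector also called the tin a "timer" and a jar a "tin" with lower confidence, which I ignored. The scene camera couldn't see the first jar behind the mill, but the side and wrist cameras showed it standing in its coaster.
- **Contact force:** The highest reading I saw was about 19 N, when the tin touched down.

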